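Clamp two grip faces in a row with a quarter turn of preload

ROBOT

A 6-joint arm with a two-finger parallel gripper is mounted at the origin on the work surface; the furniture and walls round the work are solid. World frame = base frame: x ahead of the robot, y to its left, z up, the work surface at z = 0. Lengths are in mm, angles in rad, forces in N, time in s.
With the tool pointing down it reaches from about 300 to 750 mm from the base axis. Payload 8.5 kg.
Tool frame: the origin (TCP) lies midway between the tips of the shut fingers; the grasp point (between the pads) lies 19 mm behind it; y points along the fingers, x is the direction in which the jaws open and shut, and the axes are right-handed (so a half turn about y gives the same grasp; the last joint's range is limited). The gripper opens to 88 mm and grips with 3 to 60 N. Pads are 18 mm wide; open, the fingers measure 123 mm over their backs; the gripper's body (75 mm by 187 mm) begins 45 mm behind the grasp point.
Start: joints at [1.072, 0.381, 1.297, -0, 1.464, -0.215], TCP at [153.995, 527.983, 238.748] pointing down, gripper open.
Joint ranges: [-3.11, 3.11], [-0.89, 2.33], [0.22, 2.48], [-1.42, 4.56], [0.17, 2.85], [-2.88, 2.88]. Speed limits (rad/s): [2.39, 2.39, 3.14, 3.14, 3.14, 3.14].

INTERFACE

Orientations are given as a rotation vector (axis times angle).
In Python, from station import r, read_camera, order, regions_of gives the robot as it stands. The module is installed in compiled form; this text tells all that it offers.
- The arm moves only by the tool move_arm, never from a script. Its argument "series" is a list of rows, each an object of numbers: "wx", "wy", "wz": the turn, a rotation vector about the tool's x, y, z in degrees; "dx", "dy", "dz": the shift along the tool's x, y, z in m; "grip": the finger opening in m, from 0 to 0.0881. A call has 1 to 5 rows; each row is the pose to reach, as a shift and turn from the pose measured when the call began, along the tool's axes at that moment; what a row does not reach only later rows make up. A row lasts 1/8 s, in which the tool goes at most 62.5 mm and 10.7 degrees, less where a joint would pass 70% of its speed; a pose out of reach is approached as far as the arm can. A call with a gripper value outside its range is refused whole. The fingers move at their own pace and stop on an object; "squeeze" is the grip in N (left out, the last holds). Time passes only in rows, so rows that repeat a pose let the fingers close. It gives the time, the measured TCP pose, the force and the opening at its end, in the units of the state.
- r.read_state(): the state, without advancing time (a new reading comes with each control period).
- read_camera(name): name is "scene" or "top" or "wrist"; returns a dict with "pixels" (420x560x3 uint8, red, green, blue), "camera_matrix" (3x3 intrinsics, pixels), "position" and "attitude" of the camera in the world. Camera axes: x right, y up, looking along -z (the intrinsics and any distortion apply to the point x, -y, -z); pixel columns grow to the right and rows downward; lengths in mm; the calibration is good to about 2 mm. The wrist camera is an equidistant fisheye: a pixel r from the principal point sees the ray r / f radians off the axis. A picture is of the moment at which its call begins. There is no depth.
- order.hand_in(): hands the job in, once; it reports no verdict.
Trained networks look in a picture, given as the dict that the camera call returned (one of the last four; its "shot" number tells which), for a name from the list of things; names that differ only in an ending like _2 or _b are one class to them, and where a whole thing is asked for, a point or a joint stands for the part that bears it (a point fixed in the world has none). Each returns a list of dicts, best first, with "confidence" (0 to 1); they miss things now and then, are a little off and sometimes report something else, mostly with a low value. They report only what shows in the picture. A call takes as long as a camera call.
- regions_of(picture, thing): "pixels" (420x560 bool, what is visible of it) and "extent" ([left, top, width, height] in pixels, round what is visible of it).
The state is a dict: "clock": time; "joint_pos": joint angles; "joint_vel": joint speeds; "joint_efforts": joint torques, N m; "tcp_pos": TCP position; "eef_rot": TCP orientation; "wrist_force": force on the tool from outside, world axes, zero at the start; "moment": the same for the moment, N m; "opening": opening from 0.0 (shut) to 1.0 (fully open).
Only numpy, scipy, OpenCV 4.12 (cv2) and the standard library are available. Lean on these libraries where they do the work, as an engineer would, in place of code of your own. Each camera call takes 0.05 s, during which the arm holds its last target. There are 200 camera calls.

TASK

Load the two spare grip faces into the clamping jig, flat on its bed in one neat row along its middle line, long edges together and the same way up as they lie now: the dark one next to the fixed jaw, the grey one next to the sprung pad. Then turn the knob clockwise until the pad closes the row up and just touches it with no gaps left, and from there add a quarter turn, no more, and let go. Leave everything else where it is.

Things in the scene. Friction and masses are not known exactly. Their poses are not given: they have to be found in the camera images.
- jig: Clamping jig, fixed to the bench: aluminium bed 84 x 216 mm, top 12 mm above the bench. Origin at bench level. Its y axis runs along the bed, from the fixed jaw (face at about y = -69 mm) to the knob (axis at y = +85 mm); x lies across, x = 0 is the middle. Facing the fixed jaw is a sprung pad on a carriage that slides along -y. Between the jaws the bed is open above and at both sides.
- stop: Fixed jaw: a dark steel block screwed to the bed's -y end, 50 mm wide (x), 20 mm long, its top 28 mm above the bench; it does not move, but its place along the bed differs from run to run by up to 6 mm. Origin at the foot of its clamping face, on the bed's middle line, at bed level (12 mm above the bench). Axes as the jig's: the row is built from here along +y.
- knob_grip (a point): Point on the knob's vertical axis at mid height of its bar grip, 53.5 mm above the bench. The black bar is 12 mm thick, 40 mm long, 41 to 65 mm above the bench, on a disc of 35 mm diameter and a grey 48 mm square housing (top 34 mm, a white dot at each quarter turn). Grip it across its 12 mm. The bar lies along this point's y axis, which turns with the knob; a white pointer marks +y.
- knob (a joint): Knob angle, rad, clockwise from above is positive; at 0 the bar lies along the jig's y axis. Starts between 0 and 0.5; stops at 6. It stays where it is left (friction 0.12 N m, plus about 0.07 N m from the spring at a quarter turn past touch). Rack and pinion: the carriage closes by 7.0 mm per rad (44 mm per turn).
- pad_face (a point): Middle of the sprung pad's front face (50 mm wide, 14 mm high, black rubber facing; pad and carriage stand at most 29 mm above the bench). With the knob at 0 and the pad unloaded the face is at y = -3.0 mm in the jig's frame; it moves along -y as the knob turns clockwise. Axes as the jig's.
- pad (a joint): How far the sprung pad is pushed back into its carriage, m: 0 while it touches nothing or merely pushes loose plates along. Once the row is tight against the fixed jaw it grows with the knob, 7.0 mm per rad: 11 mm at a quarter turn past touch. Spring: 1 N preload plus 0.8 N per mm, stroke 19.5 mm.
- dark_face: Loose near-black grip face, a plate 25 mm (x) x 28 mm (y) x 8 mm high, about 22 g (hidden variation). Origin at the centre of its underside. Starts flat on the bench at the far side, to the left of the jig.
- grey_face: Loose mid-grey grip face, a plate 25 mm (x) x 28 mm (y) x 9 mm high, about 24 g (hidden variation). Origin at the centre of its underside. Starts near the dark one. In the row, the 25 mm sides of both plates run along the bed and the 28 mm sides across it.
- weight: Bystander: silver-grey knobbed calibration weight, 43 mm across, 60 mm high, loose. Origin at the centre of its underside. Leave alone.
- stapler: Bystander: red and black stapler, 34 x 136 x 46 mm, loose, at the back left. Origin at the centre of its underside. Leave alone.

How it is judged:
By the outcome, as a careful person would: the job done as asked, in the order asked, and still so for the second after the job is handed in, with the robot touching nothing.
It also fails if it takes over 72 s, if anything falls off the work surface, if the arm or the gripper's body presses on something with over 40 N, if the wrist force passes 120 N, or if a joint passes its speed limit or range.

## Working session

There is one attempt and no reset: what is moved stays moved. The work goes in short steps, Python scripts to look and compute and a tool call to move; the robot and the scene stay as the last step left them, time stands still between calls to the robot, and variables do not carry over. Pictures are saved under pics/ and viewed, about 8 in all and at most 12, crops included, and the job is handed in when it is done.

Besides the shell and the picture viewer there is one more tool, called in YAML: its name, and indented under it one key for each argument. move_arm: Moves the arm, as the interface text tells. Its arguments: {"type":"object","properties":{"series":{"type":"array"},"squeeze":{"type":"number"}},"required":["series"]}

```bash
mkdir -p pics; ls
cat > h.py <<'E'
import numpy as np, cv2
from scipy.spatial.transform import Rotation as R
from station import r, read_camera, order, regions_of
def rot(c):
    a=np.array(c["attitude"],float)
    return a if a.shape==(3,3) else (R.from_rotvec(a).as_matrix() if a.size==3 else R.from_quat(a).as_matrix())
def ray(c,u,v,fish=False):
    K=np.array(c["camera_matrix"]); x=(u-K[0,2])/K[0,0]; y=(v-K[1,2])/K[1,1]
    if fish:
        t=np.hypot(x,y); s=np.sin(t)/t if t>1e-9 else 1; d=np.array([x*s,-y*s,-np.cos(t)])
    else: d=np.array([x,-y,-1.])
    return rot(c)@d
def hit(c,u,v,z,fish=False):
    d=ray(c,u,v,fish); p=np.array(c["position"],float); return p+d*(z-p[2])/d[2]
def proj(c,P,fish=False):
    K=np.array(c["camera_matrix"]); q=rot(c).T@(np.array(P,float)-np.array(c["position"])); x,y,z=q[0],-q[1],-q[2]
    if fish:
        n=np.hypot(x,y); t=np.arctan2(n,z); x,y=x/n*t,y/n*t
    else: x,y=x/z,y/z
    return np.array([K[0,0]*x+K[0,2],K[1,1]*y+K[1,2]])
def save(c,n): cv2.imwrite("pics/"+n,cv2.cvtColor(c["pixels"],cv2.COLOR_RGB2BGR))
E
python3 - <<'E'
from h import *
s=r.read_state(); print(s)
ims=[]
for n in ["scene","top","wrist"]:
    c=read_camera(n); print(n,{k:v for k,v in c.items() if k!="pixels"}); save(c,n+"0.png")
    if n!="scene":
        for t in ["dark_face","grey_face","jig","stop","knob_grip","pad_face"]:
            for g in regions_of(c,t)[:2]:
                m=g["pixels"].astype(np.uint8); b=cv2.minAreaRect(np.argwhere(m)[:,::-1].astype(np.float32)) if m.any() else None
                print(t,round(g["confidence"],2),g["extent"],b)
E
```

```text
pics
{'clock': 0.0, 'joint_pos': array([ 1.07169489e+00,  3.81203230e-01,  1.29826020e+00, -2.87439727e-05,
        1.46363087e+00, -2.15272943e-01]), 'joint_vel': array([-1.73715665e-03, -2.01712637e-03,  7.66218939e-04,  2.94451008e-05,
        9.53213078e-04, -1.02879153e-03]), 'joint_efforts': array([ 6.64992367e-04, -4.37933171e+01, -2.24555308e+01,  7.13232206e-02,
        3.53056937e-02, -1.14316560e-04]), 'tcp_pos': array([153.8705664 , 527.73464737, 238.13408916]), 'eef_rot': array([-1.33086674, -0.99658656,  0.99883843]), 'wrist_force': array([-0.44263165, -0.14288281, -0.90726497]), 'moment': array([ 0.0049462 ,  0.03928989, -0.03788196]), 'opening': 0.9977250810227064}
scene {'camera_matrix': array([[467.28166537,   0.        , 282.04696947],
       [  0.        , 467.28166537, 208.25086827],
       [  0.        ,   0.        ,   1.        ]]), 'position': array([-120.39485572,  -20.10192478,  974.3066163 ]), 'attitude': array([ 0.46881986, -0.50491932, -1.53577669]), 'shot': 1}
top {'camera_matrix': array([[403.99037121,   0.        , 278.39843253],
       [  0.        ,
[... 397 characters left out ...]
] ((314.18402099609375, 232.51199340820312), (33.80935287475586, 89.97938537597656), 79.69515228271484)
stop 0.48 [348.2, 215.8, 6.8, 19.2] ((351.30767822265625, 225.53846740722656), (20.003847122192383, 9.021342277526855), 78.69007110595703)
knob_grip 0.47 [283.5, 227.2, 13.8, 16.7] ((289.60003662109375, 235.2000274658203), (13.416406631469727, 13.416407585144043), 63.43495178222656)
wrist {'camera_matrix': array([[325.1922621 ,   0.        , 275.83014529],
       [  0.        , 325.1922621 , 204.33478832],
       [  0.        ,   0.        ,   1.        ]]), 'position': array([ 80.34641255, 549.35575656, 384.08402947]), 'attitude': array([-0.26365543, -0.19652781,  1.27626944]), 'shot': 3}
```

Run:
```python
from h import *
a=cv2.imread("pics/top0.png"); b=cv2.imread("pics/wrist0.png"); c=cv2.imread("pics/scene0.png")
o=np.vstack([np.hstack([cv2.resize(a,(400,300)),cv2.resize(b,(400,300))]),np.hstack([cv2.resize(c,(400,300)),cv2.resize(a[170:290,230:390],(400,300))])])
cv2.imwrite("pics/all0.png",o)
```

```text
(no output)
```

View pics/all0.png

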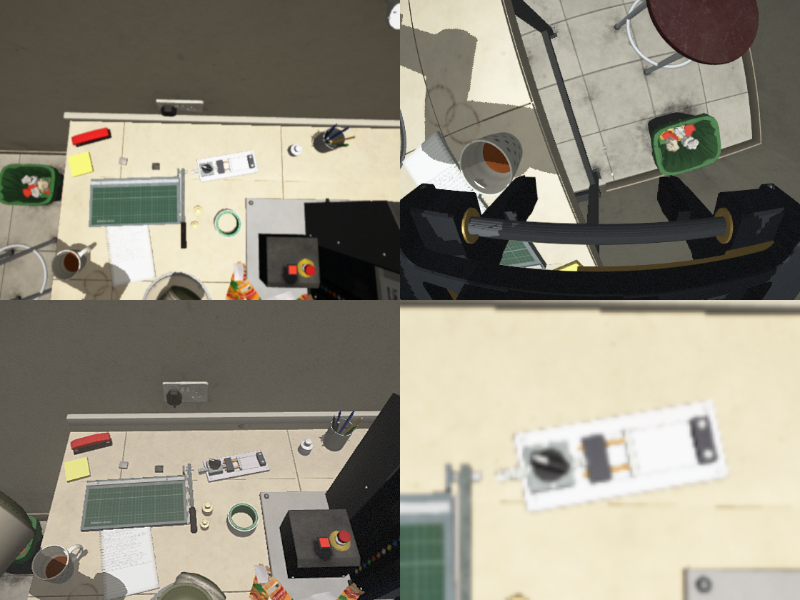

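The top view shows the grey plate at about (172,225), the dark one at (217,232), the jig at about (316,232) with the knob at its left (+y) end, and the fixed jaw on the right.

Run:
```python
from h import *
s=r.read_state()
c=read_camera("top"); w=read_camera("wrist")
for n,u,v,z in [("grey",172,225,9),("dark",217,232,8),("knob",289,235,65),("stop",351.3,225.5,28)]: print(n,hit(c,u,v,z).round(1))
T=R.from_rotvec(s["eef_rot"]).as_matrix(); print("tool axes cols\n",T.round(3))
print("cam in tool",(T.T@(np.array(w["position"])-s["tcp_pos"])).round(1)); print((T.T@rot(w)).round(3))
for n in ["scene","top"]:
    c=read_camera(n)
    for t in ["dark_face","grey_face","stop","knob_grip"]:
        print(n,t,[(round(g["confidence"],2),np.round(g["extent"])) for g in regions_of(c,t)[:3]])
```

```text
grey [506.  213.9   9. ]
dark [490.3  94.7   8. ]
knob [479.3 -93.1  65. ]
stop [ 512.8 -256.5   28. ]
tool axes cols
 [[ 0.28  0.   -0.96]
 [ 0.96  0.    0.28]
 [ 0.   -1.   -0.  ]]
cam in tool [-1.000e-01 -1.454e+02  7.670e+01]
[[ 1.    -0.     0.001]
 [ 0.001  0.302 -0.953]
 [-0.     0.953  0.302]]
scene dark_face [(0.57, array([217., 231.,  13.,   9.]))]
scene grey_face []
scene stop [(0.77, array([358., 214.,  13.,  21.]))]
scene knob_grip [(0.58, array([291., 222.,  18.,  15.]))]
top dark_face [(0.66, array([213., 227.,  11.,  13.]))]
top grey_face [(0.39, array([166., 215.,  14.,  12.]))]
top stop [(0.53, array([347., 215.,  11.,  21.]))]
top knob_grip [(0.45, array([282., 227.,  13.,  16.]))]
```

move_arm:
  series:
    - {"dx":-0.262,"dz":-0.435,"grip":0.06}
    - {"dx":-0.262,"dz":-0.435,"grip":0.06}
    - {"dx":-0.262,"dz":-0.435,"grip":0.06}
    - {"dx":-0.262,"dz":-0.435,"grip":0.06}
    - {"dx":-0.262,"dz":-0.435,"grip":0.06}

```text
invalid input
```

move_arm:
  series:
    - {"wx":0,"wy":0,"wz":0,"dx":-0.262,"dy":0,"dz":-0.435,"grip":0.06}
    - {"wx":0,"wy":0,"wz":0,"dx":-0.262,"dy":0,"dz":-0.435,"grip":0.06}
    - {"wx":0,"wy":0,"wz":0,"dx":-0.262,"dy":0,"dz":-0.435,"grip":0.06}
    - {"wx":0,"wy":0,"wz":0,"dx":-0.262,"dy":0,"dz":-0.435,"grip":0.06}
    - {"wx":0,"wy":0,"wz":0,"dx":-0.262,"dy":0,"dz":-0.435,"grip":0.06}

```text
clock: 1.98
tcp_pos: [367.0, 296.6, 239.0]
eef_rot: [-1.33, -0.998, 0.997]
wrist_force: [1.1, 0.8, 0.6]
opening: 0.681
```

move_arm:
  series:
    - {"wx":0,"wy":0,"wz":0,"dx":-0.1,"dy":0.06,"dz":-0.165,"grip":0.06}
    - {"wx":0,"wy":0,"wz":0,"dx":-0.1,"dy":0.06,"dz":-0.165,"grip":0.06}
    - {"wx":0,"wy":0,"wz":0,"dx":-0.1,"dy":0.06,"dz":-0.165,"grip":0.06}
    - {"wx":0,"wy":0,"wz":0,"dx":-0.1,"dy":0.06,"dz":-0.165,"grip":0.06}
    - {"wx":0,"wy":0,"wz":0,"dx":-0.1,"dy":0.06,"dz":-0.165,"grip":0.06}

```text
clock: 2.6
tcp_pos: [497.4, 154.3, 178.8]
eef_rot: [-1.33, -0.997, 0.997]
wrist_force: [-0.1, 0.2, 0.3]
opening: 0.68
```

```bash
cat >> h.py <<'E'
def tool(s): return R.from_rotvec(s["eef_rot"]).as_matrix()
def quad(c,m,z,fish=True):
    """min-area rectangle (mm) of a mask projected to height z: centre, sizes, long-side angle deg"""
    cs,_=cv2.findContours(m.astype(np.uint8),cv2.RETR_EXTERNAL,cv2.CHAIN_APPROX_NONE)
    k=max(cs,key=cv2.contourArea)[:,0,:]
    P=np.array([hit(c,u,v,z,fish)[:2] for u,v in k],np.float32)
    b=cv2.minAreaRect(P); e=cv2.boxPoints(b); d1=e[1]-e[0]; d2=e[2]-e[1]
    L=d1 if np.hypot(*d1)>np.hypot(*d2) else d2
    return np.round(b[0],1),np.round(sorted(b[1]),1),round(float(np.degrees(np.arctan2(L[1],L[0])))%180,1)
E
python3 - <<'E'
from h import *
s=r.read_state(); print(s["clock"],s["tcp_pos"],s["joint_pos"].round(2))
c=read_camera("wrist"); save(c,"w1.png")
for t,z in [("dark_face",8),("grey_face",9)]:
    for g in regions_of(c,t)[:2]: print(t,round(g["confidence"],2),np.round(g["extent"]),quad(c,g["pixels"],z))
E
```

```text
2.6 [497.4061287  154.32413384 178.80837865] [ 0.07  0.38  1.48  0.    1.28 -1.21]
dark_face 0.96 [201. 175.  33.  29.] (array([489.6,  94.4]), array([26.4, 29.8]), 88.3)
grey_face 0.55 [320. 159.  35.  30.] (array([506.5, 215.2]), array([26.7, 29. ]), 82.5)
```

View pics/w1.png

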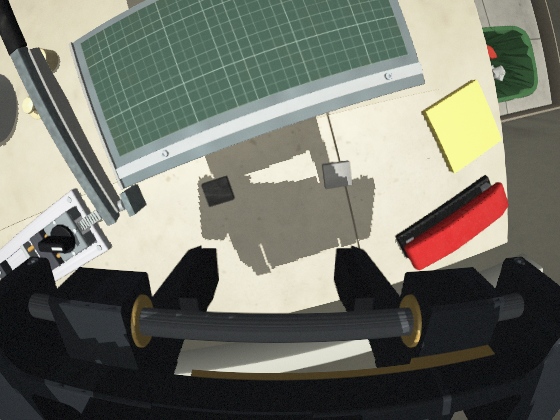

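Wrist view: the dark plate is at (217,190) and the grey plate at (337,174), both flat with their 28 mm sides roughly along world y. The cutter's hinge end is at (135,200), so I'll keep the opening narrow.

move_arm:
  series:
    - {"wx":0,"wy":-7,"wz":0,"dx":-0.0597,"dy":0.0,"dz":-0.0093,"grip":0.044}
    - {"wx":0,"wy":-14.6,"wz":0,"dx":-0.0597,"dy":0.04,"dz":-0.0093,"grip":0.044}
    - {"wx":0,"wy":-14.6,"wz":0,"dx":-0.0597,"dy":0.1,"dz":-0.0093,"grip":0.044}
    - {"wx":0,"wy":-14.6,"wz":0,"dx":-0.0597,"dy":0.145,"dz":-0.0093,"grip":0.044}
    - {"wx":0,"wy":-14.6,"wz":0,"dx":-0.0597,"dy":0.145,"dz":-0.0093,"grip":0.044}

```text
clock: 3.38
tcp_pos: [487.5, 97.0, 33.3]
eef_rot: [-1.218, -1.188, 1.191]
wrist_force: [0.3, 0.4, 1.0]
opening: 0.503
```

```bash
cat >> h.py <<'E'
def jaw(s): T=tool(s); return float(np.degrees(np.arctan2(T[1,0],T[0,0])))
def delta(s,x,y):
    T=tool(s); d=T.T@np.array([x-s["tcp_pos"][0],y-s["tcp_pos"][1],0]); return d.round(1)
E
python3 - <<'E'
from h import *
s=r.read_state(); print(s["clock"],s["tcp_pos"],jaw(s),tool(s)[:,1].round(3))
c=read_camera("wrist"); save(c,"w2.png")
for t,z in [("dark_face",8)]:
    for g in regions_of(c,t)[:2]:
        q=quad(c,g["pixels"],z); print(t,round(g["confidence"],2),np.round(g["extent"]),q,delta(s,*q[0]))
E
```

```text
3.375 [487.4760331   97.01236726  33.33968835] 88.53691635487537 [-0.004  0.001 -1.   ]
dark_face 0.6 [245. 220.  51.  44.] (array([488.4,  93.4]), array([27.5, 27.6]), 1.2) [-3.6 -0.  -1. ]
```

View pics/w2.png

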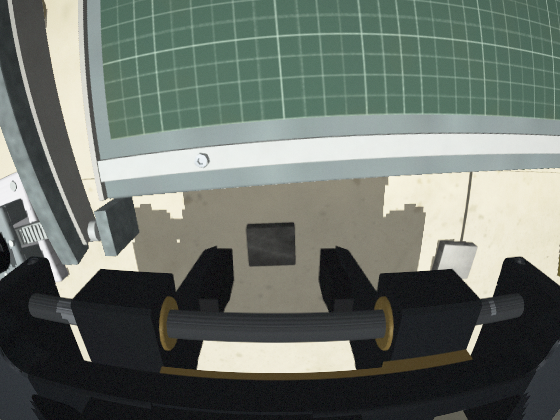

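The dark plate sits between the open fingers at (271,243), about 3.5 mm off in the jaw axis. I'll descend and grip.

move_arm:
  series:
    - {"wx":0,"wy":0,"wz":0,"dx":-0.0035,"dy":0.015,"dz":-0.001,"grip":0.044}
    - {"wx":0,"wy":0,"wz":0,"dx":-0.0035,"dy":0.031,"dz":-0.001,"grip":0.044}
    - {"wx":0,"wy":0,"wz":0,"dx":-0.0035,"dy":0.031,"dz":-0.001,"grip":0.02}
    - {"wx":0,"wy":0,"wz":0,"dx":-0.0035,"dy":0.031,"dz":-0.001,"grip":0.02}
    - {"wx":0,"wy":0,"wz":0,"dx":-0.0035,"dy":0.031,"dz":-0.001,"grip":0.02}
  squeeze: 10

```text
clock: 4.1
tcp_pos: [491.0, 93.1, 5.9]
eef_rot: [-1.224, -1.194, 1.188]
wrist_force: [0.5, -1.0, 0.9]
opening: 0.313
```

Run:
```python
from h import *
s=r.read_state(); print(s["clock"],s["tcp_pos"],jaw(s),tool(s).round(4).tolist(),s["opening"]*88.1,s["wrist_force"],s["joint_vel"].round(3))
```

```text
4.1 [491.04124639  93.14666672   5.90159336] 88.52145014156355 [[0.0258, 0.0046, -0.9997], [0.9997, 0.0005, 0.0258], [0.0006, -1.0, -0.0045]] 27.559850133602186 [ 0.459904   -0.95239198  0.88564485] [ 0.001 -0.     0.    -0.    -0.003  0.   ]
```

move_arm:
  series:
    - {"wx":0,"wy":0,"wz":0,"dx":0,"dy":0,"dz":0,"grip":0.036}
    - {"wx":0,"wy":0,"wz":0,"dx":0,"dy":0.0035,"dz":0.002,"grip":0.036}
    - {"wx":0,"wy":0,"wz":0,"dx":0,"dy":0.0035,"dz":0.002,"grip":0.036}

```text
clock: 4.47
tcp_pos: [488.7, 93.2, 2.2]
eef_rot: [-1.224, -1.193, 1.188]
wrist_force: [-0.6, 0.5, -0.0]
opening: 0.411
```

move_arm:
  series:
    - {"wx":0,"wy":0,"wz":0,"dx":0,"dy":0,"dz":0,"grip":0.02}
    - {"wx":0,"wy":0,"wz":0,"dx":0,"dy":0,"dz":0,"grip":0.02}
    - {"wx":0,"wy":0,"wz":0,"dx":0,"dy":0,"dz":0,"grip":0.02}
    - {"wx":0,"wy":0,"wz":0,"dx":0,"dy":-0.05,"dz":0,"grip":0.02}
    - {"wx":0,"wy":0,"wz":0,"dx":0,"dy":-0.1,"dz":0,"grip":0.02}
  squeeze: 15

```text
clock: 5.1
tcp_pos: [488.0, 93.1, 103.2]
eef_rot: [-1.223, -1.192, 1.189]
wrist_force: [0.4, -0.1, 0.2]
opening: 0.313
```

Run:
```python
from h import *
s=r.read_state(); print(s["clock"],s["tcp_pos"],jaw(s),s["opening"]*88.1)
c=read_camera("wrist"); save(c,"w3.png")
for g in regions_of(c,"dark_face")[:2]: print(g["confidence"],g["extent"])
```

```text
5.1 [488.00336817  93.14429923 103.15830611] 88.51968125098495 27.58718102824132
0.85 [247.2, 239.1, 56.5, 52.7]
```

move_arm:
  series:
    - {"wx":0,"wy":10,"wz":0,"dx":-0.06,"dy":-0.007,"dz":-0.03,"grip":0.02}
    - {"wx":0,"wy":20,"wz":0,"dx":-0.12,"dy":-0.007,"dz":-0.03,"grip":0.02}
    - {"wx":0,"wy":30,"wz":0,"dx":-0.18,"dy":-0.007,"dz":-0.03,"grip":0.02}
    - {"wx":0,"wy":40,"wz":0,"dx":-0.23,"dy":-0.007,"dz":-0.03,"grip":0.02}
    - {"wx":0,"wy":50,"wz":0,"dx":-0.28,"dy":-0.007,"dz":-0.03,"grip":0.02}

```text
clock: 5.82
tcp_pos: [512.6, -189.2, 112.7]
eef_rot: [-1.51, -0.531, 0.513]
wrist_force: [0.9, 0.4, -0.3]
opening: 0.313
```

Run:
```python
from h import *
s=r.read_state(); print(s["clock"],s["tcp_pos"],jaw(s),s["opening"]*88.1,s["joint_pos"].round(2), delta(s,509,-238), 11.6-jaw(s))
```

```text
5.825 [ 512.55131295 -189.19111482  112.71216768] 38.176708892287934 27.586816099323034 [-0.57  0.49  1.51  0.01  1.13 -1.24] [-33.   -0.1 -36.2] -26.576708892287932
```

move_arm:
  series:
    - {"wx":0,"wy":10,"wz":0,"dx":-0.033,"dy":0,"dz":-0.036,"grip":0.02}
    - {"wx":0,"wy":20,"wz":0,"dx":-0.033,"dy":0,"dz":-0.036,"grip":0.02}
    - {"wx":0,"wy":26.6,"wz":0,"dx":-0.033,"dy":0,"dz":-0.036,"grip":0.02}
    - {"wx":0,"wy":26.6,"wz":0,"dx":-0.033,"dy":0,"dz":-0.036,"grip":0.02}

```text
clock: 6.32
tcp_pos: [508.5, -237.8, 111.7]
eef_rot: [-1.564, -0.168, 0.151]
wrist_force: [-0.2, -0.0, -0.4]
opening: 0.316
```

Run:
```python
from h import *
s=r.read_state(); print(s["clock"],s["tcp_pos"],jaw(s),s["joint_pos"].round(2),tool(s).round(3).tolist())
c=read_camera("wrist"); save(c,"w4.png")
for t,z in [("jig",12),("stop",28),("knob_grip",65),("pad_face",26),("dark_face",0)]:
    for g in regions_of(c,t)[:1]: print(t,round(g["confidence"],2),np.round(g["extent"]),quad(c,g["pixels"],z))
```

```text
6.325 [ 508.53652717 -237.80521098  111.68739379] 11.626091304516612 [-0.65  0.52  1.46  0.01  1.15 -0.86] [[0.979, 0.01, -0.202], [0.202, 0.002, 0.979], [0.011, -1.0, -0.0]]
jig 0.69 [218.   0. 116. 250.] (array([ 498.7, -177.5]), array([ 83.9, 199.6]), 101.3)
stop 0.85 [244. 218.  64.  28.] (array([ 513.5, -253.1]), array([22.2, 48.8]), 12.4)
knob_grip 0.64 [249.   0.  54.  33.] (array([ 484.5, -108.4]), array([20. , 30.3]), 11.9)
pad_face 0.61 [237.  56.  75.  83.] (array([ 497.6, -170.9]), array([28.6, 50.5]), 11.6)
dark_face 0.82 [244. 239.  63.  50.] (array([ 523.6, -299.7]), array([50.6, 51.6]), 11.2)
```

View pics/w4.png

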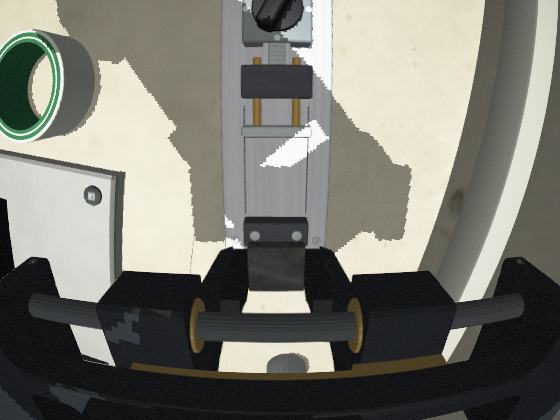

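The view shows the bed edges at columns about 223 and 328, the fixed jaw at (275,230) with the held plate below it, the pad front at row 137, the carriage at rows 65–97 and the knob at (277,12).

```bash
cat >> h.py <<'E'
def rectify(c,o,ang,z,ylo,yhi,xh=50,k=4,fish=True):
    """ortho view in a frame at o (world xy) turned by ang deg; rows: y from yhi (top) to ylo, cols: x -xh..xh; k px/mm"""
    a=np.radians(ang); ex=np.array([np.cos(a),np.sin(a)]); ey=np.array([-ex[1],ex[0]])
    X,Y=np.meshgrid(np.arange(-xh,xh,1/k),np.arange(yhi,ylo,-1/k))
    P=np.stack([o[0]+X*ex[0]+Y*ey[0],o[1]+X*ex[1]+Y*ey[1],np.full_like(X,z)],-1)
    q=(P-np.array(c["position"]))@rot(c); x,y,w=q[...,0],-q[...,1],-q[...,2]
    n=np.hypot(x,y)+1e-9; t=np.arctan2(n,w)/n if fish else 1/w
    K=np.array(c["camera_matrix"])
    return cv2.remap(c["pixels"],(K[0,0]*x*t+K[0,2]).astype(np.float32),(K[1,1]*y*t+K[1,2]).astype(np.float32),cv2.INTER_LINEAR)
E
python3 - <<'E'
from h import *
s=r.read_state(); c=read_camera("wrist"); o=s["tcp_pos"][:2]
for t,z in [("dark_face",117.5)]:
    for g in regions_of(c,t)[:1]: q=quad(c,g["pixels"],z); print(t,q,delta(s,*q[0]))
im=[rectify(c,o,11.6,z,-40,120,45,4) for z in (12,28)]
im=[cv2.cvtColor(i,cv2.COLOR_RGB2BGR) for i in im]
for i in im:
    for y in range(120,-40,-20): cv2.line(i,(0,(120-y)*4),(12,(120-y)*4),(0,0,255),1)
    for x in range(-40,41,10): cv2.line(i,((x+45)*4,630),((x+45)*4,639),(0,0,255),1)
cv2.imwrite("pics/rect.png",cv2.resize(np.hstack(im)[:600],(720,600)))
g=cv2.cvtColor(im[0],cv2.COLOR_BGR2GRAY).astype(float)
gx=np.gradient(cv2.GaussianBlur(g,(0,0),3),axis=1)
for y in (0,10,30,60,70,80):
    row=gx[int((120-y)*4)-8:int((120-y)*4)+8].mean(0); i=np.argsort(-abs(row)); pk=[j for j in range(1,359) if abs(row[j])>2 and abs(row[j])>=max(abs(row[j-1]),abs(row[j+1]))]
    print("y",y,[(j/4-45,round(row[j],1)) for j in pk])
E
```

```text
dark_face (array([ 510.4, -237. ]), array([27.7, 28.1]), 11.2) [1.7 0.  0.4]
y 0 [(-39.0, np.float64(2.8)), (-23.5, np.float64(-4.3)), (-21.25, np.float64(4.2)), (24.5, np.float64(-4.6)), (26.5, np.float64(4.3)), (42.25, np.float64(-3.2))]
y 10 [(-39.0, np.float64(2.7)), (-23.25, np.float64(-4.1)), (-21.5, np.float64(4.0)), (24.75, np.float64(-4.7)), (26.5, np.float64(4.0)), (42.25, np.float64(-2.8))]
y 30 [(-39.0, np.float64(2.9)), (-23.25, np.float64(-4.0)), (-21.25, np.float64(4.2)), (-10.75, np.float64(4.5)), (-6.5, np.float64(-4.0)), (-1.5, np.float64(2.1)), (2.25, np.float64(2.3)), (5.75, np.float64(-3.9)), (11.25, np.float64(2.1)), (13.5, np.float64(-4.0)), (25.0, np.float64(-5.6)), (26.5, np.float64(5.0)), (42.25, np.float64(-2.7))]
y 60 [(-38.5, np.float64(2.6)), (-24.75, np.float64(-2.3)), (23.25, np.float64(7.1)), (27.5, np.float64(2.7)), (28.75, np.float64(2.5)), (35.75, np.float64(-7.3)), (42.5, np.float64(-3.2))]
y 70 [(-38.25, np.float64(2.5)), (-22.75, np.float64(-4.2)), (-21.0, np.float64(3.9)), (-15.75, np.float64(-6.2)), (-11.25, np.float64(-2.1)), (-9.0, np.float64(6.4)), (13.25, np.float64(-6.5)), (20.0, np.float64(5.6)), (25.0, np.float64(-4.6)), (27.0, np.float64(4.0)), (42.5, np.float64(-3.2))]
y 80 [(-38.5, np.float64(2.8)), (-15.5, np.float64(-5.4)), (-9.0, np.float64(5.6)), (13.25, np.float64(-5.3)), (20.0, np.float64(4.7)), (42.75, np.float64(-3.1))]
```

View pics/rect.png

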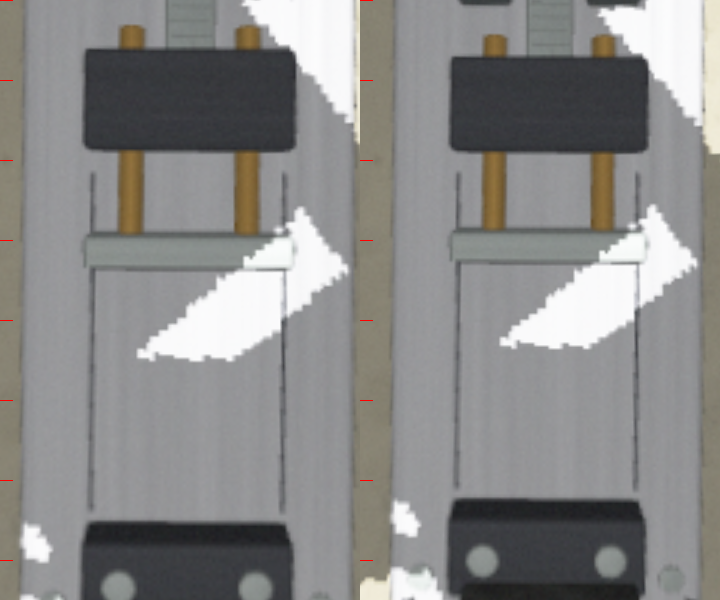

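Rectified view (4 px/mm): the bed's middle line runs 1.6 mm to the right of the tool, the jaw face foot is at row 522 (y = -10.5), and the pad front is at about y = +54. I'll go closer with the tilt corrected.

move_arm:
  series:
    - {"wx":0,"wy":0,"wz":0.6,"dx":0,"dy":0.03,"dz":0.005,"grip":0.02}
    - {"wx":0,"wy":0,"wz":0.6,"dx":0,"dy":0.062,"dz":0.005,"grip":0.02}
    - {"wx":0,"wy":0,"wz":0.6,"dx":0,"dy":0.062,"dz":0.005,"grip":0.02}
    - {"wx":0,"wy":0,"wz":0.6,"dx":0,"dy":0.062,"dz":0.005,"grip":0.02}

```text
clock: 7.22
tcp_pos: [509.1, -233.2, 51.7]
eef_rot: [-1.567, -0.161, 0.158]
wrist_force: [-0.6, -0.1, -0.4]
opening: 0.311
```

Run:
```python
from h import *
s=r.read_state(); c=read_camera("wrist"); o=s["tcp_pos"][:2]; z=s["tcp_pos"][2]; T=tool(s)
print(s["clock"],s["tcp_pos"],jaw(s),T.round(4).tolist(),"cam in tool",(T.T@(c["position"]-s["tcp_pos"])).round(1)); print((T.T@rot(c)).round(3).tolist())
im=[rectify(c,o,jaw(s),h,-30,70,45,4) for h in (12,28,z+6)]
for i in im:
    for y in range(70,-30,-10): cv2.line(i,(0,(70-y)*4),(10,(70-y)*4),(255,0,0),1)
cv2.imwrite("pics/rect2.png",cv2.cvtColor(np.hstack([i[:,60:320] for i in im]),cv2.COLOR_RGB2BGR))
g=cv2.cvtColor(im[0],cv2.COLOR_RGB2GRAY).astype(float)
gx=np.gradient(cv2.GaussianBlur(g,(0,0),3),axis=1)
for y in (0,10,20,30,60):
    row=gx[int((70-y)*4)-8:int((70-y)*4)+8].mean(0); pk=[j for j in range(1,359) if abs(row[j])>2 and abs(row[j])>=max(abs(row[j-1]),abs(row[j+1]))]
    print("y",y,[(j/4-45,round(float(row[j]),1)) for j in pk])
```

```text
7.225 [ 509.07985136 -233.19946625   51.69650844] 11.628856416467181 [[0.9795, 0.0025, -0.2016], [0.2016, -0.0022, 0.9795], [0.002, -1.0, -0.0026]] cam in tool [   1.4 -145.4   77.5]
[[1.0, 0.0, 0.0], [0.0, 0.303, -0.953], [-0.0, 0.953, 0.303]]
y 0 [(-24.25, -4.5), (-22.5, 4.6), (23.75, -5.4), (25.25, 5.0), (40.75, -2.1)]
y 10 [(-24.25, -4.5), (-22.5, 4.8), (23.75, -5.4), (25.25, 4.9), (41.0, -2.4)]
y 20 [(-24.25, -4.3), (-22.25, 4.4), (23.75, -5.6), (25.5, 5.0), (41.0, -2.1)]
y 30 [(-24.25, -4.8), (-22.25, 4.9), (3.5, 4.2), (7.75, -4.0), (24.0, -5.6), (25.5, 5.0), (41.0, -2.4)]
y 60 [(-24.0, -5.4), (-22.25, 4.8), (-17.0, -5.6), (-12.75, -2.5), (-10.25, 5.6), (12.25, -5.8), (19.0, 5.5), (24.0, -5.2), (25.75, 4.9), (31.0, 3.5), (33.25, -3.8), (41.5, -2.6)]
```

View pics/rect2.png

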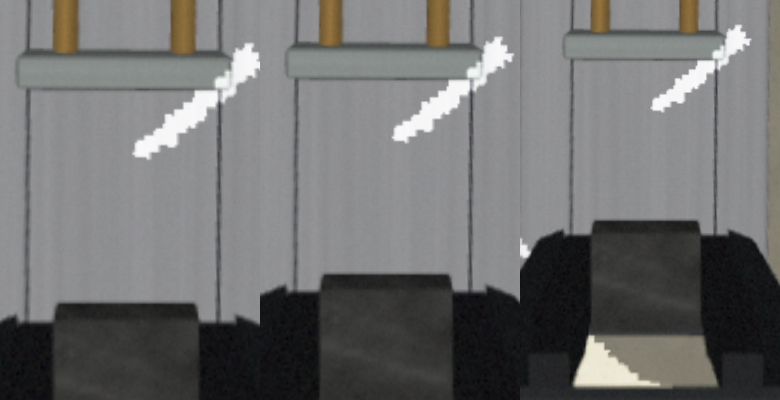

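The third panel shows the held plate square to the grooves, about 1 mm right of the midline, with its far edge near the jaw face plane. I'll shift 1 mm left and 1.5 mm away from the jaw, then lower.

move_arm:
  series:
    - {"wx":0,"wy":0,"wz":0,"dx":-0.001,"dy":0.01,"dz":0.0015,"grip":0.02}
    - {"wx":0,"wy":0,"wz":0,"dx":-0.001,"dy":0.025,"dz":0.0015,"grip":0.02}
    - {"wx":0,"wy":0,"wz":0,"dx":-0.001,"dy":0.033,"dz":0.0015,"grip":0.02}
    - {"wx":0,"wy":0,"wz":0,"dx":-0.001,"dy":0.035,"dz":0.0015,"grip":0.02}
    - {"wx":0,"wy":0,"wz":0,"dx":-0.001,"dy":0.035,"dz":0.0015,"grip":0.02}

```text
clock: 7.9
tcp_pos: [508.1, -232.2, 16.9]
eef_rot: [-1.568, -0.162, 0.157]
wrist_force: [-0.1, -0.5, 0.2]
opening: 0.315
```

Run:
```python
from h import *
for i in range(3):
    s=r.read_state(); c=read_camera("wrist"); print(s["tcp_pos"],s["wrist_force"].round(2),jaw(s),(tool(s).T@(c["position"]-s["tcp_pos"])).round(1),s["joint_pos"].round(4))
```

```text
[ 508.0611016  -232.19348711   16.87266971] [-0.09 -0.51  0.23] 11.622723081025871 [   1.4 -145.4   77.5] [-6.4050e-01  6.4810e-01  1.5592e+00 -2.0000e-04  9.3030e-01 -8.4320e-01]
[ 508.13161664 -232.21764161   17.05490941] [ 0.13  0.56 -0.48] 11.624531614095119 [   1.4 -145.4   77.5] [-6.4050e-01  6.4780e-01  1.5591e+00 -3.0000e-04  9.3030e-01 -8.4320e-01]
[ 508.1739967  -232.25265042   17.21228112] [0.07 0.43 0.63] 11.626624658059423 [   1.4 -145.4   77.5] [-6.405e-01  6.476e-01  1.559e+00 -3.000e-04  9.303e-01 -8.432e-01]
```

move_arm:
  series:
    - {"wx":0,"wy":0,"wz":0,"dx":0,"dy":0.001,"dz":0,"grip":0.02}
    - {"wx":0,"wy":0,"wz":0,"dx":0,"dy":0.002,"dz":0,"grip":0.02}
    - {"wx":0,"wy":0,"wz":0,"dx":0,"dy":0.0025,"dz":0,"grip":0.02}
    - {"wx":0,"wy":0,"wz":0,"dx":0,"dy":0.0025,"dz":0,"grip":0.02}

```text
clock: 8.55
tcp_pos: [508.1, -232.2, 14.7]
eef_rot: [-1.568, -0.162, 0.157]
wrist_force: [-0.1, -0.6, -0.5]
opening: 0.312
```

move_arm:
  series:
    - {"wx":0,"wy":0,"wz":0,"dx":0,"dy":0.0006,"dz":0,"grip":0.02}
    - {"wx":0,"wy":0,"wz":0,"dx":0,"dy":0.0012,"dz":0,"grip":0.02}
    - {"wx":0,"wy":0,"wz":0,"dx":0,"dy":0.0012,"dz":0,"grip":0.02}

```text
clock: 8.93
tcp_pos: [508.2, -232.3, 14.1]
eef_rot: [-1.569, -0.162, 0.157]
wrist_force: [-2.5, 0.9, 6.3]
opening: 0.31
```

move_arm:
  series:
    - {"wx":0,"wy":0,"wz":0,"dx":0,"dy":-0.0003,"dz":0,"grip":0.044}
    - {"wx":0,"wy":0,"wz":0,"dx":0,"dy":-0.0003,"dz":0,"grip":0.044}
    - {"wx":0,"wy":0,"wz":0,"dx":0,"dy":-0.01,"dz":0,"grip":0.044}
    - {"wx":0,"wy":0,"wz":0,"dx":0,"dy":-0.05,"dz":0,"grip":0.044}
    - {"wx":0,"wy":0,"wz":0,"dx":0,"dy":-0.1,"dz":0,"grip":0.044}

```text
clock: 9.55
tcp_pos: [507.4, -231.7, 115.1]
eef_rot: [-1.567, -0.161, 0.158]
wrist_force: [-1.1, -0.3, -0.1]
opening: 0.498
```

Run:
```python
from h import *
s=r.read_state(); c=read_camera("wrist"); save(c,"w5.png"); print(s["clock"],s["tcp_pos"],jaw(s),s["wrist_force"].round(1))
for t,z in [("dark_face",20),("stop",28),("pad_face",26)]:
    for g in regions_of(c,t)[:1]: q=quad(c,g["pixels"],z); print(t,g["confidence"],q,delta(s,*q[0]))
im=[rectify(c,s["tcp_pos"][:2],jaw(s),h,-40,70,45,4) for h in (12,20)]
for i in im:
    for y in range(70,-30,-10): cv2.line(i,(0,(70-y)*4),(10,(70-y)*4),(255,0,0),1)
cv2.imwrite("pics/rect3.png",cv2.cvtColor(np.hstack(im),cv2.COLOR_RGB2BGR))
```

```text
9.55 [ 507.43684884 -231.69814632  115.12737477] 11.626253479137098 [-1.1 -0.3 -0.1]
dark_face 0.98 (array([ 509.2, -232.1]), array([26.2, 27.9]), 11.6) [ 1.6  0.  -0.7]
stop 0.77 (array([ 513.6, -254. ]), array([24.7, 49.3]), 11.7) [  1.5   0.1 -23.1]
pad_face 0.73 (array([ 497.4, -170.6]), array([28.3, 49.2]), 11.1) [ 2.5 -0.2 61.9]
```

View pics/rect3.png

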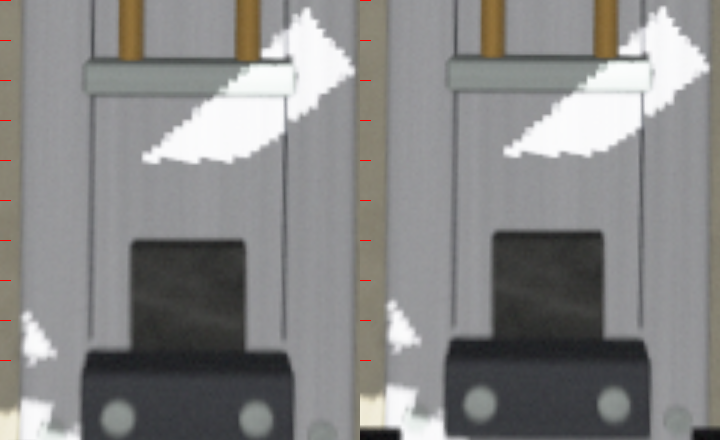

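Dark plate sits on the bed, square and centred, with roughly a 2–3 mm gap to the jaw. Now the grey one.

move_arm:
  series:
    - {"wx":0,"wy":-10,"wz":0,"dx":0.012,"dy":0,"dz":0.06,"grip":0.044}
    - {"wx":0,"wy":-20,"wz":0,"dx":0.024,"dy":0,"dz":0.12,"grip":0.044}
    - {"wx":0,"wy":-30,"wz":0,"dx":0.036,"dy":0,"dz":0.18,"grip":0.044}
    - {"wx":0,"wy":-40,"wz":0,"dx":0.048,"dy":0,"dz":0.24,"grip":0.044}
    - {"wx":0,"wy":-50,"wz":0,"dx":0.06,"dy":0,"dz":0.3,"grip":0.044}

```text
clock: 10.38
tcp_pos: [505.3, 75.9, 112.4]
eef_rot: [-1.407, -0.842, 0.842]
wrist_force: [0.4, 0.0, 0.3]
opening: 0.497
```

Run:
```python
from h import *
s=r.read_state(); print(s["clock"],s["tcp_pos"],jaw(s),delta(s,505.5,214.2),82.5-jaw(s))
```

```text
10.375 [505.33945811  75.86375221 112.44348143] 61.94689058139083 [122.2  -0.6  64.9] 20.553109418609168
```

move_arm:
  series:
    - {"wx":0,"wy":-10,"wz":0,"dx":0.06,"dy":0,"dz":0.032,"grip":0.044}
    - {"wx":0,"wy":-20.5,"wz":0,"dx":0.122,"dy":0,"dz":0.065,"grip":0.044}
    - {"wx":0,"wy":-20.5,"wz":0,"dx":0.122,"dy":0.04,"dz":0.065,"grip":0.044}
    - {"wx":0,"wy":-20.5,"wz":0,"dx":0.122,"dy":0.075,"dz":0.065,"grip":0.044}
    - {"wx":0,"wy":-20.5,"wz":0,"dx":0.122,"dy":0.075,"dz":0.065,"grip":0.044}

```text
clock: 11.0
tcp_pos: [503.7, 213.6, 34.1]
eef_rot: [-1.27, -1.107, 1.118]
wrist_force: [-0.3, -0.5, 0.5]
opening: 0.499
```

Run:
```python
from h import *
s=r.read_state(); c=read_camera("wrist"); save(c,"w6.png"); print(s["clock"],s["tcp_pos"],jaw(s),tool(s).round(4).tolist(),(tool(s).T@(c["position"]-s["tcp_pos"])).round(1))
for g in regions_of(c,"grey_face")[:2]: q=quad(c,g["pixels"],9); print(g["confidence"],g["extent"],q,delta(s,*q[0]))
im=[rectify(c,s["tcp_pos"][:2],jaw(s),h,-25,35,45,6) for h in (0,9)]
for i in im:
    for y in range(35,-25,-10): cv2.line(i,(0,(35-y)*6),(10,(35-y)*6),(255,0,0),1)
    cv2.line(i,(270,0),(270,10),(255,0,0),1)
cv2.imwrite("pics/rect4.png",cv2.cvtColor(np.hstack([i[:,80:460] for i in im]),cv2.COLOR_RGB2BGR))
```

```text
11.0 [503.65134431 213.58682301  34.07930461] 82.46960689650403 [[0.131, -0.004, -0.9914], [0.9914, -0.0055, 0.1311], [-0.006, -1.0, 0.0032]] [  -0.4 -145.4   76.7]
0.96 [253.8, 221.6, 55.0, 45.6] (array([506.1, 215.5]), array([26.8, 28.1]), 82.5) [ 2.2 -0.  -2.2]
```

View pics/rect4.png

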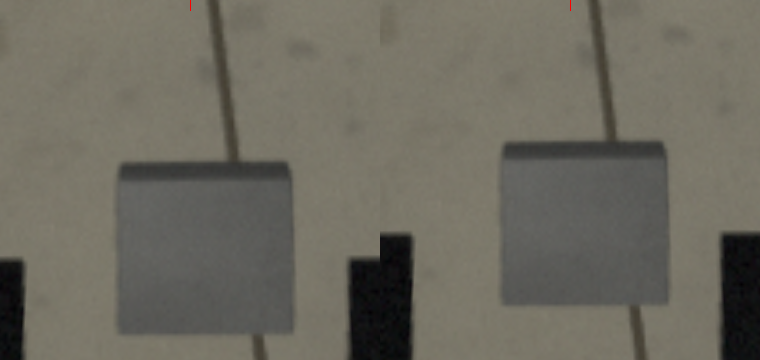

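Grey plate sits square between the fingers, 2.3 mm right and about 3 mm ahead of centre.

move_arm:
  series:
    - {"wx":0,"wy":0,"wz":-0.3,"dx":0.0022,"dy":0.015,"dz":-0.0025,"grip":0.044}
    - {"wx":0,"wy":0,"wz":-0.3,"dx":0.0022,"dy":0.029,"dz":-0.0025,"grip":0.044}
    - {"wx":0,"wy":0,"wz":-0.3,"dx":0.0022,"dy":0.029,"dz":-0.0025,"grip":0.044}
    - {"wx":0,"wy":0,"wz":-0.3,"dx":0.0022,"dy":0.029,"dz":-0.0025,"grip":0.044}

```text
clock: 11.6
tcp_pos: [508.6, 215.3, 8.2]
eef_rot: [-1.27, -1.114, 1.109]
wrist_force: [0.5, -0.3, -0.1]
opening: 0.5
```

Run:
```python
from h import *
s=r.read_state(); c=read_camera("wrist");print(s["clock"],s["tcp_pos"],jaw(s),s["wrist_force"].round(1),tool(s)[2].round(4))
for g in regions_of(c,"grey_face")[:2]: q=quad(c,g["pixels"],9); print(g["confidence"],g["extent"],q,delta(s,*q[0]))
```

```text
11.6 [508.60662186 215.2844968    8.21546648] 82.42028600584065 [ 0.5 -0.3 -0.1] [ 0.0013 -1.     -0.003 ]
0.91 [245.0, 230.8, 65.7, 49.1] (array([505.6, 215.9]), array([27.6, 28.2]), 82.8) [ 0.2 -0.   3.1]
```

move_arm:
  series:
    - {"wx":0,"wy":0,"wz":0,"dx":0,"dy":0.003,"dz":0.0025,"grip":0.044}
    - {"wx":0,"wy":0,"wz":0,"dx":0,"dy":0.0058,"dz":0.0025,"grip":0.044}
    - {"wx":0,"wy":0,"wz":0,"dx":0,"dy":0.0058,"dz":0.0025,"grip":0.044}

```text
clock: 12.08
tcp_pos: [506.1, 215.7, 2.5]
eef_rot: [-1.27, -1.114, 1.109]
wrist_force: [-0.2, 0.1, 0.3]
opening: 0.502
```

move_arm:
  series:
    - {"wx":0,"wy":0,"wz":0,"dx":0,"dy":0,"dz":0,"grip":0.02}
    - {"wx":0,"wy":0,"wz":0,"dx":0,"dy":0,"dz":0,"grip":0.02}
    - {"wx":0,"wy":0,"wz":0,"dx":0,"dy":0,"dz":0,"grip":0.02}
    - {"wx":0,"wy":0,"wz":0,"dx":0,"dy":-0.05,"dz":0,"grip":0.02}
    - {"wx":0,"wy":0,"wz":0,"dx":0,"dy":-0.11,"dz":0,"grip":0.02}
  squeeze: 15

```text
clock: 12.7
tcp_pos: [505.2, 215.4, 113.1]
eef_rot: [-1.269, -1.112, 1.11]
wrist_force: [0.5, 0.6, -0.5]
opening: 0.316
```

Run:
```python
from h import *
s=r.read_state(); c=read_camera("wrist");print(s["clock"],s["tcp_pos"],jaw(s),s["opening"]*88.1)
z=s["tcp_pos"][2]+6.7
for g in regions_of(c,"grey_face")[:2]: q=quad(c,g["pixels"],z); print(g["confidence"],g["extent"],q,delta(s,*q[0]))
print(delta(s,502.7,-205.4))
```

```text
12.7 [505.18306269 215.40966431 113.05324098] 82.42081253409542 27.80369890779151
[-4.175e+02 -2.000e-01 -5.300e+01]
```

move_arm:
  series:
    - {"wx":0,"wy":10,"wz":0,"dx":-0.06,"dy":0,"dz":-0.008,"grip":0.02}
    - {"wx":0,"wy":20,"wz":0,"dx":-0.12,"dy":0,"dz":-0.016,"grip":0.02}
    - {"wx":0,"wy":30,"wz":0,"dx":-0.18,"dy":0,"dz":-0.024,"grip":0.02}
    - {"wx":0,"wy":40,"wz":0,"dx":-0.24,"dy":0,"dz":-0.032,"grip":0.02}
    - {"wx":0,"wy":50,"wz":0,"dx":-0.3,"dy":0,"dz":-0.04,"grip":0.02}

```text
clock: 13.42
tcp_pos: [507.9, -88.3, 116.6]
eef_rot: [-1.526, -0.45, 0.428]
wrist_force: [1.3, 1.8, -0.4]
opening: 0.312
```

Run:
```python
from h import *
s=r.read_state(); print(s["clock"],s["tcp_pos"],jaw(s),delta(s,502.7,-205.4),11.6-jaw(s))
```

```text
13.425 [507.85751661 -88.34378094 116.57266796] 32.10837127356346 [-66.6  -0.5 -96.4] -20.508371273563462
```

move_arm:
  series:
    - {"wx":0,"wy":10,"wz":0,"dx":-0.035,"dy":0,"dz":-0.048,"grip":0.02}
    - {"wx":0,"wy":20.5,"wz":0,"dx":-0.0666,"dy":0,"dz":-0.0964,"grip":0.02}
    - {"wx":0,"wy":20.5,"wz":0,"dx":-0.0666,"dy":0.03,"dz":-0.0964,"grip":0.02}
    - {"wx":0,"wy":20.5,"wz":0,"dx":-0.0666,"dy":0.06,"dz":-0.0964,"grip":0.02}
    - {"wx":0,"wy":20.5,"wz":0,"dx":-0.0666,"dy":0.06,"dz":-0.0964,"grip":0.02}

```text
clock: 14.05
tcp_pos: [502.3, -204.5, 54.0]
eef_rot: [-1.56, -0.166, 0.151]
wrist_force: [-0.4, -0.2, -0.2]
opening: 0.318
```

Run:
```python
from h import *
s=r.read_state(); print(s["clock"],s["tcp_pos"],jaw(s),delta(s,502.7,-205.4),11.6-jaw(s),tool(s)[2].round(4),s["joint_vel"].round(3))
```

```text
14.05 [ 502.32990319 -204.54461788   54.00756982] 11.590466825685828 [ 0.2 -0.  -0.9] 0.009533174314171333 [ 0.0103 -0.9999  0.0043] [ 0.008 -0.048 -0.049 -0.001  0.035 -0.   ]
```

move_arm:
  series:
    - {"wx":-0.2,"wy":0,"wz":0.6,"dx":0.0002,"dy":0,"dz":-0.0009,"grip":0.02}
    - {"wx":-0.2,"wy":0,"wz":0.6,"dx":0.0002,"dy":0,"dz":-0.0009,"grip":0.02}

```text
clock: 14.3
tcp_pos: [503.2, -205.5, 54.9]
eef_rot: [-1.565, -0.16, 0.159]
wrist_force: [0.3, 0.7, -0.3]
opening: 0.315
```

Run:
```python
from h import *
s=r.read_state(); c=read_camera("wrist"); save(c,"w7.png"); z=s["tcp_pos"][2]; print(s["clock"],s["tcp_pos"],jaw(s),tool(s)[2].round(4),delta(s,502.7,-205.4))
im=[rectify(c,s["tcp_pos"][:2],jaw(s),h,-45,55,45,4) for h in (12,20,z+6.7)]
for i in im:
    for y in range(50,-45,-10): cv2.line(i,(60,(55-y)*4),(70,(55-y)*4),(255,0,0),1)
cv2.imwrite("pics/rect5.png",cv2.cvtColor(np.hstack([i[:,60:320] for i in im]),cv2.COLOR_RGB2BGR))
```

```text
14.3 [ 503.20599545 -205.47740841   54.86122418] 11.619075247371825 [ 7.e-04 -1.e+00 -4.e-04] [-0.5 -0.   0.2]
```

View pics/rect5.png

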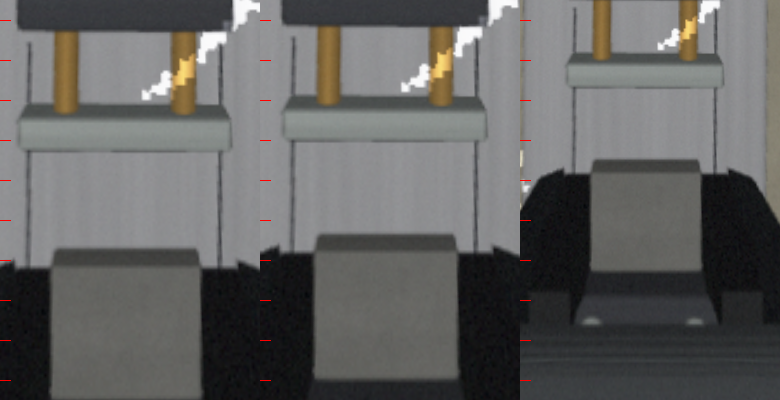

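Held grey plate is centred on the grooves (panels 1 and 3), with clear room before the pad. Lowering.

move_arm:
  series:
    - {"wx":0,"wy":0,"wz":0,"dx":-0.0004,"dy":0.012,"dz":-0.0008,"grip":0.02}
    - {"wx":0,"wy":0,"wz":0,"dx":-0.0004,"dy":0.028,"dz":-0.0008,"grip":0.02}
    - {"wx":0,"wy":0,"wz":0,"dx":-0.0004,"dy":0.036,"dz":-0.0008,"grip":0.02}
    - {"wx":0,"wy":0,"wz":0,"dx":-0.0004,"dy":0.038,"dz":-0.0008,"grip":0.02}
    - {"wx":0,"wy":0,"wz":0,"dx":-0.0004,"dy":0.038,"dz":-0.0008,"grip":0.02}

```text
clock: 14.98
tcp_pos: [503.1, -206.4, 17.0]
eef_rot: [-1.565, -0.16, 0.158]
wrist_force: [-0.1, 0.0, -0.3]
opening: 0.315
```

move_arm:
  series:
    - {"wx":0,"wy":0,"wz":0,"dx":0,"dy":0.001,"dz":0,"grip":0.02}
    - {"wx":0,"wy":0,"wz":0,"dx":0,"dy":0.002,"dz":0,"grip":0.02}
    - {"wx":0,"wy":0,"wz":0,"dx":0,"dy":0.0026,"dz":0,"grip":0.02}
    - {"wx":0,"wy":0,"wz":0,"dx":0,"dy":0.0031,"dz":0,"grip":0.02}
    - {"wx":0,"wy":0,"wz":0,"dx":0,"dy":0.0031,"dz":0,"grip":0.02}

```text
clock: 15.6
tcp_pos: [503.1, -206.4, 14.4]
eef_rot: [-1.566, -0.16, 0.158]
wrist_force: [-1.6, 1.1, 5.9]
opening: 0.315
```

move_arm:
  series:
    - {"wx":0,"wy":0,"wz":0,"dx":0,"dy":-0.0003,"dz":0,"grip":0.044}
    - {"wx":0,"wy":0,"wz":0,"dx":0,"dy":-0.0003,"dz":0,"grip":0.044}
    - {"wx":0,"wy":0,"wz":0,"dx":0,"dy":-0.01,"dz":0,"grip":0.044}
    - {"wx":0,"wy":0,"wz":0,"dx":0,"dy":-0.05,"dz":0,"grip":0.044}
    - {"wx":0,"wy":0,"wz":0,"dx":0,"dy":-0.11,"dz":0,"grip":0.044}

```text
clock: 16.23
tcp_pos: [502.3, -206.0, 125.1]
eef_rot: [-1.564, -0.158, 0.16]
wrist_force: [0.1, -0.0, 0.2]
opening: 0.498
```

```bash
cat >> h.py <<'E'
def edges(c,o,ang,z,x0,x1,ylo,yhi,thr=3,k=8):
    """edge positions along y in the strip x0..x1 of the frame"""
    g=cv2.cvtColor(rectify(c,o,ang,z,ylo,yhi,50,k),cv2.COLOR_RGB2GRAY).astype(float)
    p=cv2.GaussianBlur(g[:,int((x0+50)*k):int((x1+50)*k)].mean(1)[:,None],(0,0),4)[:,0]; d=np.gradient(p)*k
    return [(round(yhi-i/k,1),round(float(-d[i]),1)) for i in range(1,len(d)-1) if abs(d[i])>thr and abs(d[i])>=max(abs(d[i-1]),abs(d[i+1]))]
E
python3 - <<'E'
from h import *
s=r.read_state(); c=read_camera("wrist"); save(c,"w8.png"); o=s["tcp_pos"][:2]; print(s["clock"],s["tcp_pos"],jaw(s),s["joint_pos"].round(2),tool(s)[2].round(4))
for t,z in [("knob_grip",65),("grey_face",21),("dark_face",20),("stop",28)]:
    for g in regions_of(c,t)[:1]: q=quad(c,g["pixels"],z); print(t,round(g["confidence"],2),q,delta(s,*q[0]))
for z in (12,20,28): print(z,edges(c,o,jaw(s),z,-8,8,-60,60))
a=rectify(c,o,jaw(s),12,-45,60,45,4); b=rectify(c,o,jaw(s),65,50,140,45,4)
for i,h in ((a,60),(b,140)):
    for y in range(h,-45,-10): cv2.line(i,(0,(h-y)*4),(10,(h-y)*4),(255,0,0),1)
cv2.imwrite("pics/rect6.png",cv2.cvtColor(np.hstack([a,cv2.copyMakeBorder(b,0,len(a)-len(b),0,0,0)]),cv2.COLOR_RGB2BGR))
E
```

```text
16.225 [ 502.328569   -205.97578602  125.14975115] 11.614705330180067 [-0.61  0.48  1.49  0.    1.17 -0.81] [-8.0e-04 -1.0e+00  1.3e-03]
knob_grip 0.78 (array([481.7, -96.4]), array([30.5, 36.9]), 109.9) [1.900e+00 1.000e-01 1.115e+02]
grey_face 0.65 (array([ 504.2, -205.4]), array([28.5, 28.6]), 10.7) [ 1.9 -0.   0.2]
dark_face 0.74 (array([ 509.2, -232.4]), array([25.4, 28.8]), 11.6) [  1.4  -0.  -27.3]
stop 0.61 (array([ 513.7, -253.6]), array([25.7, 49.2]), 11.2) [  1.6  -0.1 -48.9]
12 [(48.0, -47.2), (44.5, -3.7), (40.0, -10.1), (35.8, -10.2), (34.1, -10.3), (29.2, 79.3), (26.5, -29.6), (19.2, 9.7), (17.6, -15.0), (10.2, 39.4), (8.1, -15.0), (-17.6, 21.3), (-20.1, -3.5), (-45.0, 3.9), (-51.0, -6.7)]
20 [(48.9, -48.3), (45.5, -4.3), (41.2, -9.9), (37.0, -10.1), (35.5, -10.1), (30.6, 80.1), (28.0, -30.1), (21.1, 9.8), (19.4, -15.2), (12.2, 39.9), (10.2, -15.2), (-14.6, 21.8), (-17.2, -3.5), (-41.2, 3.9), (-47.0, -6.9)]
28 [(49.8, -49.1), (46.5, -4.9), (42.4, -9.9), (38.2, -10.0), (36.9, -10.0), (32.1, 80.6), (29.6, -30.6), (22.9, 9.9), (21.2, -15.2), (14.4, 40.7), (12.4, -15.4), (-11.8, 22.4), (-14.2, -3.5), (-37.4, 4.0), (-43.1, -7.1), (-58.5, -3.4)]
```

View pics/rect6.png

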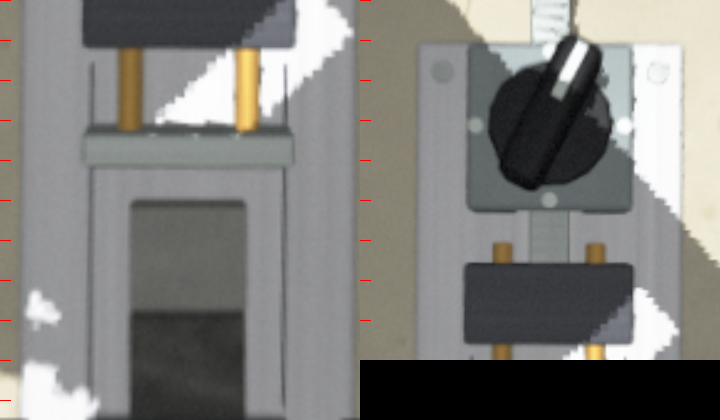

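Both plates lie square and centred (grey at rows 200–310, dark below it), and the pad front is clear of the row. The knob bar points about 24° clockwise of the bed axis, centred near (550,113) in the right panel. By the edges, the pad must travel about 14.1 mm (≈115° of knob) to touch. Going to the knob.

move_arm:
  series:
    - {"wx":0,"wy":8,"wz":0,"dx":0.0008,"dy":0,"dz":0.055,"grip":0.03}
    - {"wx":0,"wy":16,"wz":0,"dx":0.0008,"dy":0,"dz":0.1117,"grip":0.03}
    - {"wx":0,"wy":24,"wz":0,"dx":0.0008,"dy":0.02,"dz":0.1117,"grip":0.03}
    - {"wx":0,"wy":24,"wz":0,"dx":0.0008,"dy":0.04,"dz":0.1117,"grip":0.03}
    - {"wx":0,"wy":24,"wz":0,"dx":0.0008,"dy":0.04,"dz":0.1117,"grip":0.03}

```text
clock: 17.1
tcp_pos: [479.8, -96.0, 82.3]
eef_rot: [-1.563, 0.172, -0.167]
wrist_force: [0.0, -0.5, -0.0]
opening: 0.34
```

Run:
```python
from h import *
s=r.read_state(); c=read_camera("wrist"); save(c,"w9.png"); o=s["tcp_pos"][:2]; print(s["clock"],s["tcp_pos"],jaw(s),s["joint_pos"].round(2),tool(s)[2].round(4))
print("target rel", delta(s,*(np.array([502.33,-205.98])+0.8*np.array([.9795,.2013])+111.8*np.array([-.2013,.9795]))))
im=rectify(c,o,jaw(s),65,-30,40,35,6)
for y in range(40,-30,-10): cv2.line(im,(0,(40-y)*6),(10,(40-y)*6),(255,0,0),1)
cv2.line(im,(210,0),(210,12),(255,0,0),1)
cv2.imwrite("pics/rect7.png",cv2.cvtColor(im,cv2.COLOR_RGB2BGR))
for y in range(30,-26,-5):
    row=cv2.cvtColor(im,cv2.COLOR_RGB2GRAY)[int((40-y)*6)-3:int((40-y)*6)+3].mean(0); row=cv2.GaussianBlur(row[None],(0,0),2)[0]; d=np.gradient(row)
    print(y,[(round(j/6-35,1),round(float(d[j]),1)) for j in range(100,320) if abs(d[j])>1.5 and abs(d[j])>=max(abs(d[j-1]),abs(d[j+1]))])
```

```text
17.1 [479.83262435 -95.99691809  82.32672941] -12.36578961026778 [-0.44  0.46  1.69  0.    0.99 -0.22] [-3.7e-03 -1.0e+00  9.0e-04]
target rel [ 0.8 -0.  -0.1]
30 [(-11.8, 2.1), (-7.0, 7.4), (-3.3, -6.5), (16.2, -3.2), (17.5, 11.2)]
25 [(-6.5, -8.3), (-2.7, -1.8), (10.3, 6.7)]
20 [(-10.8, -9.6), (-3.2, -2.8), (1.3, 14.0), (4.3, -11.3), (8.7, 2.2), (13.3, -2.0), (15.0, 10.6), (16.7, 6.2)]
15 [(-12.5, -9.1), (-3.5, -2.5), (-1.2, 1.6), (1.0, 17.3), (4.3, -16.1), (8.5, 3.3), (16.5, 12.2)]
10 [(-17.8, -6.6), (-12.8, -8.7), (-3.3, -2.3), (0.8, 17.6), (4.0, -15.4), (6.8, -1.8), (8.0, 2.3), (16.7, 11.0)]
5 [(-15.8, -2.5), (-13.0, -3.9), (-11.0, -9.2), (-4.0, -2.2), (0.7, 5.1), (3.8, -6.0), (6.3, -1.7), (8.0, 1.9), (15.0, 7.8)]
0 [(-15.2, 14.0), (-13.3, -6.0), (-6.7, -6.4), (-4.0, -2.1), (7.7, 2.8), (11.2, 4.3)]
-5 [(-15.3, 16.4), (-11.2, -6.0), (-4.3, -10.6), (7.3, 13.2), (10.3, -2.2), (13.8, 1.8), (16.7, -6.0), (17.5, 2.8)]
-10 [(-15.3, 23.4), (-13.3, -8.0), (-9.0, -6.6), (-4.3, -12.8), (7.0, 13.5), (8.0, -3.5), (9.3, 6.6), (17.3, -6.0)]
-15 [(-15.3, 30.0), (-4.8, -11.3), (-3.2, -17.5)]
-20 [(-15.3, 28.0), (-13.5, 3.1), (-3.2, -26.4)]
-25 [(-16.2, 32.6), (-13.5, -7.7), (-12.5, 4.8), (-11.7, 4.5), (-2.0, -23.0)]
```

View pics/rect7.png

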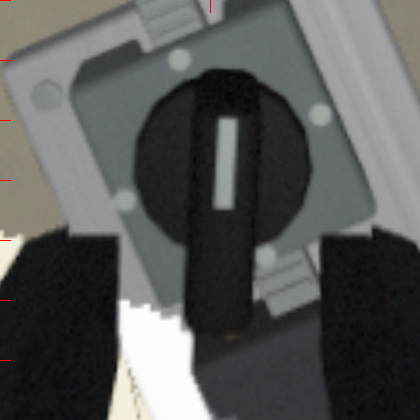

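The bar (near end row 105, far end row 335) is turned 2° more clockwise than the fingers. The knob's centre is about 3.5 mm further along the bar and 0.4 mm to the right. I'll correct and descend part way.

move_arm:
  series:
    - {"wx":0,"wy":2,"wz":0,"dx":0.0004,"dy":0,"dz":0.0035,"grip":0.03}
    - {"wx":0,"wy":2,"wz":0,"dx":0.0004,"dy":0.01,"dz":0.0035,"grip":0.03}
    - {"wx":0,"wy":2,"wz":0,"dx":0.0004,"dy":0.028,"dz":0.0035,"grip":0.03}
    - {"wx":0,"wy":2,"wz":0,"dx":0.0004,"dy":0.036,"dz":0.0035,"grip":0.03}
    - {"wx":0,"wy":2,"wz":0,"dx":0.0004,"dy":0.036,"dz":0.0035,"grip":0.03}

```text
clock: 17.77
tcp_pos: [481.3, -93.0, 46.9]
eef_rot: [-1.561, 0.199, -0.195]
wrist_force: [-0.1, 0.2, -0.4]
opening: 0.341
```

Run:
```python
from h import *
s=r.read_state(); print(s["clock"],s["tcp_pos"],jaw(s),delta(s,480.97,-92.67),s["wrist_force"].round(1),tool(s)[2].round(4),s["moment"].round(3))
```

```text
17.775 [481.33247832 -93.03568199  46.93337852] -14.363968116050671 [-0.4  0.   0.3] [-0.1  0.2 -0.4] [-2.7e-03 -1.0e+00  6.0e-04] [-0.079  0.107  0.017]
```

move_arm:
  series:
    - {"wx":0,"wy":0,"wz":0,"dx":-0.0004,"dy":0.002,"dz":0.0003,"grip":0.005}
    - {"wx":0,"wy":0,"wz":0,"dx":-0.0004,"dy":0.002,"dz":0.0003,"grip":0.005}
    - {"wx":0,"wy":0,"wz":0,"dx":-0.0004,"dy":0.002,"dz":0.0003,"grip":0.005}
    - {"wx":0,"wy":0,"wz":0,"dx":-0.0004,"dy":0.002,"dz":0.0003,"grip":0.005}
  squeeze: 15

```text
clock: 18.27
tcp_pos: [481.0, -92.6, 45.1]
eef_rot: [-1.561, 0.199, -0.195]
wrist_force: [-1.1, 0.5, 2.3]
opening: 0.131
```

Run:
```python
from h import *
s=r.read_state(); print(s["clock"],s["tcp_pos"],jaw(s),s["opening"]*88.1,(tool(s).T@s["wrist_force"]).round(1),(tool(s).T@s["moment"]).round(3),s["joint_pos"].round(3))
```

```text
18.275 [480.95699839 -92.64111487  45.14689219] -14.368356490269665 11.579748088661725 [-1.2 -2.3  0.2] [-0.153  0.115  0.256] [-0.433  0.522  1.728  0.     0.895 -0.182]
```

move_arm:
  series:
    - {"wx":0,"wy":8,"wz":0,"dx":0,"dy":0,"dz":0,"grip":0.005}
    - {"wx":0,"wy":16,"wz":0,"dx":0,"dy":0,"dz":0,"grip":0.005}
    - {"wx":0,"wy":24,"wz":0,"dx":0,"dy":0,"dz":0,"grip":0.005}
    - {"wx":0,"wy":32,"wz":0,"dx":0,"dy":0,"dz":0,"grip":0.005}
    - {"wx":0,"wy":40,"wz":0,"dx":0,"dy":0,"dz":0,"grip":0.005}
  squeeze: 30

```text
clock: 18.9
tcp_pos: [481.7, -93.2, 45.2]
eef_rot: [-1.44, 0.744, -0.743]
wrist_force: [2.3, -2.9, -4.9]
opening: 0.129
```

```bash
cat > st.py <<'E'
from h import *
s=r.read_state(); j=jaw(s); print("t",s["clock"],"tcp",s["tcp_pos"].round(1),"jaw",round(j,2),"turned",round((-14.37-j)%360,1),"off",delta(s,480.96,-92.64),"open",round(s["opening"]*88.1,1),"F",(tool(s).T@s["wrist_force"]).round(1),"M",(tool(s).T@s["moment"]).round(3),"j6",s["joint_pos"][5].round(2))
E
python3 st.py
```

```text
t 18.9 tcp [481.7 -93.2  45.2] jaw -54.6 turned 40.2 off [-0.9  0.  -0.3] open 11.4 F [3.7 4.9 0.2] M [-0.067 -0.165 -0.558] j6 0.52
```

move_arm:
  series:
    - {"wx":0,"wy":8,"wz":0,"dx":-0.0008,"dy":0,"dz":-0.0003,"grip":0.005}
    - {"wx":0,"wy":16,"wz":0,"dx":-0.0008,"dy":0,"dz":-0.0003,"grip":0.005}
    - {"wx":0,"wy":24,"wz":0,"dx":-0.0008,"dy":0,"dz":-0.0003,"grip":0.005}
    - {"wx":0,"wy":32,"wz":0,"dx":-0.0008,"dy":0,"dz":-0.0003,"grip":0.005}
    - {"wx":0,"wy":40,"wz":0,"dx":-0.0008,"dy":0,"dz":-0.0003,"grip":0.005}

```text
clock: 19.52
tcp_pos: [482.0, -94.1, 45.2]
eef_rot: [-1.169, 1.268, -1.274]
wrist_force: [1.5, -8.6, -4.8]
opening: 0.137
```

```bash
python3 st.py
python3 - <<'E'
from h import *
# scene/top edges of the row: world geometry along jig axis, relative reading
for n in ("top","scene"):
    c=read_camera(n)
    for t in ("pad_face","stop","grey_face","dark_face","knob_grip"):
        g=regions_of(c,t)[:1]
        if g: print(n,t,round(g[0]["confidence"],2),np.round(g[0]["extent"],1))
    save(c,n+"1.png")
c=read_camera("wrist"); save(c,"w10.png")
for t,z in [("grey_face",21),("dark_face",20),("stop",28),("pad_face",26)]:
    for g in regions_of(c,t)[:1]: print("wrist",t,round(g["confidence"],2),quad(c,g["pixels"],z))
E
```

```text
t 19.525 tcp [482.  -94.1  45.2] jaw -94.82 turned 80.5 off [-1.3 -0.  -1.1] open 12.0 F [8.4 4.8 2.2] M [ 0.252 -0.113 -1.218] j6 1.22
top stop 0.75 [348.7 213.9   4.6  20. ]
top grey_face 0.42 [333.2 220.3   5.4  12. ]
top dark_face 0.6 [335.4 221.7  16.4  15.4]
scene stop 0.5 [360.6 210.7  15.   23.9]
scene grey_face 0.59 [342.7 222.1   5.6   7.9]
scene knob_grip 0.51 [295.6 219.2  11.9  18.4]
wrist grey_face 0.73 (array([ 505.8, -206.5]), array([24. , 30.6]), 11.9)
wrist dark_face 0.75 (array([ 511. , -230.2]), array([28., 30.]), 11.6)
wrist stop 0.63 (array([ 515.5, -250.2]), array([32. , 54.2]), 11.5)
wrist pad_face 0.8 (array([ 501.3, -179.4]), array([27.9, 53.6]), 10.9)
```

```bash
cat > ed.py <<'E'
from h import *
import sys
c=read_camera("wrist"); save(c,sys.argv[1])
for z in (20,28): print(z,[e for e in edges(c,(503.2,-205.8),11.3,z,-6,6,-60,45,5)])
E
python3 ed.py w11.png
```

```text
20 [(38.1, -56.1), (24.8, -11.9), (22.9, 49.1), (17.4, -48.7), (14.2, -38.9), (10.4, 16.6), (-13.8, 79.2), (-15.4, -28.6), (-34.1, 6.0), (-39.5, 30.7), (-48.1, -24.3)]
28 [(40.6, -54.5), (27.9, -11.4), (26.1, 48.6), (20.9, -67.8), (18.1, -21.6), (14.1, 21.4), (-8.9, 81.2), (-10.4, -25.2), (-33.5, 32.8), (-41.6, -25.1)]
```

move_arm:
  series:
    - {"wx":0,"wy":7,"wz":0,"dx":0.0008,"dy":0,"dz":0,"grip":0.005}
    - {"wx":0,"wy":14,"wz":0,"dx":0.0008,"dy":0,"dz":0,"grip":0.005}
    - {"wx":0,"wy":21,"wz":0,"dx":0.0008,"dy":0,"dz":0,"grip":0.005}
    - {"wx":0,"wy":21,"wz":0,"dx":0.0008,"dy":0,"dz":0,"grip":0.005}

```text
clock: 20.92
tcp_pos: [481.9, -94.7, 45.2]
eef_rot: [-0.964, 1.527, -1.532]
wrist_force: [-0.3, 1.8, -0.7]
opening: 0.135
```

```bash
python3 st.py; python3 ed.py w12.png
```

```text
t 20.925 tcp [481.9 -94.7  45.2] jaw -115.55 turned 101.2 off [-1.5 -0.  -1.7] open 11.9 F [-1.5  0.7 -1. ] M [-0.325  0.114  0.087] j6 1.58
20 [(44.2, -14.8), (41.5, -11.0), (40.1, 7.2), (37.9, 7.3), (36.2, -42.0), (31.6, -12.8), (26.5, -13.2), (23.1, -13.5), (22.0, -12.2), (19.5, 92.5), (15.6, -97.6), (10.9, 6.3), (8.5, 34.6), (7.1, -12.8), (-15.8, 47.2), (-34.4, 6.1), (-39.9, 32.1), (-47.1, -26.3)]
28 [(41.5, 10.6), (37.8, -47.3), (33.2, -6.7), (28.2, -12.9), (25.1, -13.4), (24.1, -12.1), (21.6, 78.4), (17.9, -98.7), (13.2, 6.4), (11.1, 34.6), (9.9, -7.8), (-11.9, 49.2), (-34.9, 33.3), (-41.9, -26.9)]
```

move_arm:
  series:
    - {"wx":0,"wy":0,"wz":0,"dx":0,"dy":0,"dz":0,"grip":0.03}
    - {"wx":0,"wy":0,"wz":0,"dx":0,"dy":0,"dz":0,"grip":0.03}
    - {"wx":0,"wy":0,"wz":0,"dx":0,"dy":-0.04,"dz":0,"grip":0.03}
    - {"wx":0,"wy":-10,"wz":0,"dx":0,"dy":-0.08,"dz":0,"grip":0.03}
    - {"wx":0,"wy":-20,"wz":0,"dx":0,"dy":-0.08,"dz":0,"grip":0.03}

```text
clock: 21.6
tcp_pos: [483.0, -95.1, 127.9]
eef_rot: [-1.164, 1.267, -1.281]
wrist_force: [-0.5, -0.2, 0.2]
opening: 0.34
```

move_arm:
  series:
    - {"wx":0,"wy":-10,"wz":0,"dx":0,"dy":0,"dz":0,"grip":0.03}
    - {"wx":0,"wy":-20,"wz":0,"dx":0,"dy":0,"dz":0,"grip":0.03}
    - {"wx":0,"wy":-30,"wz":0,"dx":0,"dy":0,"dz":0,"grip":0.03}
    - {"wx":0,"wy":-40,"wz":0,"dx":0,"dy":0,"dz":0,"grip":0.03}
    - {"wx":0,"wy":-50,"wz":0,"dx":0,"dy":0,"dz":0,"grip":0.03}

```text
clock: 22.22
tcp_pos: [483.0, -95.2, 128.0]
eef_rot: [-1.485, 0.603, -0.617]
wrist_force: [-0.5, -0.5, -0.9]
opening: 0.338
```

```bash
python3 st.py
python3 - <<'E'
from h import *
s=r.read_state(); print(delta(s,502.3,-206),11.6-jaw(s))
E
```

```text
t 22.225 tcp [483.  -95.2 128. ] jaw -44.72 turned 30.4 off [-3.3 -0.   0.4] open 29.8 F [ 0.   0.9 -0.7] M [-0.138  0.02   0.035] j6 0.35
[ 91.7   0.7 -65.2] 56.32321535343615
```

move_arm:
  series:
    - {"wx":0,"wy":-10,"wz":0,"dx":0.02,"dy":0,"dz":-0.014,"grip":0.03}
    - {"wx":0,"wy":-20,"wz":0,"dx":0.04,"dy":0,"dz":-0.028,"grip":0.03}
    - {"wx":0,"wy":-30,"wz":0,"dx":0.06,"dy":0,"dz":-0.042,"grip":0.03}
    - {"wx":0,"wy":-40,"wz":0,"dx":0.08,"dy":0,"dz":-0.056,"grip":0.03}
    - {"wx":0,"wy":-50,"wz":0,"dx":0.0917,"dy":0,"dz":-0.0652,"grip":0.03}

```text
clock: 22.85
tcp_pos: [502.4, -207.2, 128.6]
eef_rot: [-1.575, -0.083, 0.071]
wrist_force: [0.5, 0.0, 0.8]
opening: 0.341
```

move_arm:
  series:
    - {"wx":0,"wy":-6.3,"wz":0,"dx":0,"dy":0,"dz":0,"grip":0.03}
    - {"wx":0,"wy":-6.3,"wz":0,"dx":0,"dy":0,"dz":0,"grip":0.03}
    - {"wx":0,"wy":-6.3,"wz":0,"dx":0,"dy":0,"dz":0,"grip":0.03}

```text
clock: 23.22
tcp_pos: [502.4, -207.0, 128.7]
eef_rot: [-1.571, -0.167, 0.157]
wrist_force: [0.3, -0.6, -0.9]
opening: 0.343
```

```bash
cat > view.py <<'E'
from h import *
import sys
s=r.read_state(); c=read_camera("wrist"); save(c,sys.argv[1]); o=s["tcp_pos"][:2]; print(s["clock"],s["tcp_pos"],jaw(s),tool(s)[2].round(4))
for z in (12,20,28): print(z,edges(c,o,jaw(s),z,-8,8,-60,60))
E
python3 view.py w13.png
```

```text
23.225 [ 502.39810294 -207.04820417  128.66082502] 11.81036956917758 [ 0.0062 -1.     -0.0068]
12 [(47.5, -4.0), (44.0, -5.0), (42.8, -4.8), (38.6, -3.5), (36.1, -79.2), (30.5, 43.4), (18.4, 40.1), (14.6, -33.4), (10.5, 3.5), (7.5, 31.6), (6.0, -4.8), (-17.5, 26.0), (-37.2, 3.1), (-42.8, 6.7), (-49.1, -8.9)]
20 [(48.5, -4.4), (45.0, -5.0), (43.9, -4.8), (37.5, -80.0), (32.0, 43.6), (20.1, 40.4), (16.6, -34.1), (12.6, 3.6), (9.6, 31.7), (8.2, -4.6), (-14.6, 26.4), (-33.8, 3.1), (-39.0, 6.8), (-45.2, -9.2)]
28 [(49.4, -4.8), (46.1, -4.9), (45.0, -4.7), (38.8, -80.7), (33.4, 43.6), (22.0, 40.9), (18.6, -34.8), (14.8, 3.6), (11.8, 31.6), (10.4, -4.3), (-11.6, 26.7), (-30.2, 3.1), (-35.4, 7.0), (-41.2, -9.4), (-59.2, -11.5)]
```

Numeric check only: the carriage-to-pad distance is still 20.2 mm, so the spring is uncompressed, with about 1.5–2 mm of travel left to touch. I'll regrip the knob for the rest.

move_arm:
  series:
    - {"wx":0,"wy":-10,"wz":0,"dx":0.0004,"dy":0,"dz":0.024,"grip":0.03}
    - {"wx":0,"wy":-20,"wz":0,"dx":0.0008,"dy":0,"dz":0.047,"grip":0.03}
    - {"wx":0,"wy":-30,"wz":0,"dx":0.0011,"dy":0,"dz":0.07,"grip":0.03}
    - {"wx":0,"wy":-40,"wz":0,"dx":0.0014,"dy":0,"dz":0.093,"grip":0.03}
    - {"wx":0,"wy":-50,"wz":0,"dx":0.0017,"dy":0,"dz":0.1151,"grip":0.03}

```text
clock: 23.9
tcp_pos: [480.3, -93.1, 128.0]
eef_rot: [-1.41, -0.848, 0.842]
wrist_force: [-0.3, 0.1, 0.1]
opening: 0.34
```

Run:
```python
from h import *
s=r.read_state(); print(s["clock"],s["tcp_pos"],delta(s,480.5,-94),64.45-jaw(s),tool(s)[2].round(4))
```

```text
23.9 [480.28655701 -93.10432833 128.04093846] [-0.7  0.  -0.6] 2.338822663892657 [-0.0013 -1.     -0.0094]
```

move_arm:
  series:
    - {"wx":0.5,"wy":-2.3,"wz":0,"dx":-0.0007,"dy":0.02,"dz":-0.0006,"grip":0.03}
    - {"wx":0.5,"wy":-2.3,"wz":0,"dx":-0.0007,"dy":0.055,"dz":-0.0006,"grip":0.03}
    - {"wx":0.5,"wy":-2.3,"wz":0,"dx":-0.0007,"dy":0.076,"dz":-0.0006,"grip":0.03}
    - {"wx":0.5,"wy":-2.3,"wz":0,"dx":-0.0007,"dy":0.08,"dz":-0.0006,"grip":0.03}
    - {"wx":0.5,"wy":-2.3,"wz":0,"dx":-0.0007,"dy":0.08,"dz":-0.0006,"grip":0.03}

```text
clock: 24.52
tcp_pos: [481.3, -94.5, 48.5]
eef_rot: [-1.39, -0.874, 0.875]
wrist_force: [0.3, -0.6, 0.5]
opening: 0.34
```

Run:
```python
from h import *
s=r.read_state(); print(s["clock"],s["tcp_pos"],delta(s,480.5,-94),64.45-jaw(s),tool(s)[2].round(4),s["wrist_force"].round(1))
```

```text
24.525 [481.34245431 -94.4526732   48.48650105] [ 0. -0.  1.] 0.057735765775206005 [-0.0015 -1.     -0.0011] [ 0.3 -0.6  0.5]
```

move_arm:
  series:
    - {"wx":0,"wy":0,"wz":0,"dx":0,"dy":0.0035,"dz":0.001,"grip":0.03}
    - {"wx":0,"wy":0,"wz":0,"dx":0,"dy":0.0035,"dz":0.001,"grip":0.005}
    - {"wx":0,"wy":0,"wz":0,"dx":0,"dy":0.0035,"dz":0.001,"grip":0.005}
    - {"wx":0,"wy":0,"wz":0,"dx":0,"dy":0.0035,"dz":0.001,"grip":0.005}
    - {"wx":0,"wy":0,"wz":0,"dx":0,"dy":0.0035,"dz":0.001,"grip":0.005}
  squeeze: 15

```text
clock: 25.15
tcp_pos: [480.6, -94.0, 45.3]
eef_rot: [-1.39, -0.874, 0.874]
wrist_force: [-0.8, 0.3, 3.6]
opening: 0.142
```

```bash
python3 st.py
```

```text
t 25.15 tcp [480.6 -94.   45.3] jaw 64.39 turned 281.2 off [ 1.4 -0.   0.3] open 12.5 F [-0.1 -3.6  0.8] M [ 0.114  0.119 -0.087] j6 -1.56
```

move_arm:
  series:
    - {"wx":0,"wy":7,"wz":0,"dx":0,"dy":0,"dz":0,"grip":0.005}
    - {"wx":0,"wy":14,"wz":0,"dx":0,"dy":0,"dz":0,"grip":0.005}
    - {"wx":0,"wy":21,"wz":0,"dx":0,"dy":0,"dz":0,"grip":0.005}
    - {"wx":0,"wy":28,"wz":0,"dx":0,"dy":0,"dz":0,"grip":0.005}
    - {"wx":0,"wy":35,"wz":0,"dx":0,"dy":0,"dz":0,"grip":0.005}
  squeeze: 30

```text
clock: 25.78
tcp_pos: [480.6, -94.1, 45.3]
eef_rot: [-1.536, -0.4, 0.399]
wrist_force: [0.8, 0.2, 2.2]
opening: 0.133
```

```bash
python3 st.py
```

```text
t 25.775 tcp [480.6 -94.1  45.3] jaw 29.18 turned 316.4 off [ 1.  -0.   1.1] open 11.7 F [ 0.8 -2.2 -0.2] M [-0.01  -0.172  0.052] j6 -0.94
```

move_arm:
  series:
    - {"wx":0,"wy":7,"wz":0,"dx":0,"dy":0,"dz":0,"grip":0.005}
    - {"wx":0,"wy":14,"wz":0,"dx":0,"dy":0,"dz":0,"grip":0.005}
    - {"wx":0,"wy":20,"wz":0,"dx":0,"dy":0,"dz":0,"grip":0.005}
    - {"wx":0,"wy":20,"wz":0,"dx":0,"dy":0,"dz":0,"grip":0.005}

```text
clock: 26.28
tcp_pos: [480.6, -94.0, 45.3]
eef_rot: [-1.569, -0.127, 0.126]
wrist_force: [0.4, 0.5, 2.2]
opening: 0.131
```

```bash
python3 st.py
python3 - <<'E'
from h import *
c=read_camera("wrist"); save(c,"w14.png"); cv2.imwrite
for z in (20,28): print(z,edges(c,(503.2,-205.8),11.5,z,-6,6,-60,60,5))
print(proj(c,(508,-232,20),True),proj(c,(503,-206,20),True),proj(c,(492,-160,25),True))
E
```

```text
t 26.275 tcp [480.6 -94.   45.3] jaw 9.24 turned 336.4 off [ 0.6 -0.   1.3] open 11.5 F [ 0.4 -2.2  0.5] M [-0.01   0.089  0.11 ] j6 -0.59
20 [(53.8, -7.6), (37.9, -17.4), (24.2, -20.5), (22.5, 30.1), (9.5, -59.0), (6.5, 102.6), (-1.8, 20.2), (-45.1, -5.7), (-50.0, 5.1), (-57.9, 10.8)]
28 [(45.1, -17.7), (32.1, -20.4), (30.4, 30.4), (18.1, -61.2), (15.2, 103.7), (7.2, 20.8), (-34.0, -5.8), (-38.6, 5.2), (-46.1, 11.1)]
[280.24213478 398.87114231] [279.51790133 378.2323109 ] [274.76155453 337.33067721]
```

move_arm:
  series:
    - {"wx":0,"wy":0,"wz":0,"dx":0,"dy":0,"dz":0,"grip":0.03}
    - {"wx":0,"wy":0,"wz":0,"dx":0,"dy":0,"dz":0,"grip":0.03}
    - {"wx":0,"wy":0,"wz":0,"dx":0,"dy":-0.04,"dz":0,"grip":0.03}
    - {"wx":0,"wy":-2.4,"wz":0,"dx":0.0035,"dy":-0.08,"dz":-0.056,"grip":0.03}
    - {"wx":0,"wy":-2.4,"wz":0,"dx":0.0035,"dy":-0.08,"dz":-0.115,"grip":0.03}

```text
clock: 26.95
tcp_pos: [503.5, -206.2, 128.2]
eef_rot: [-1.57, -0.167, 0.159]
wrist_force: [1.8, 0.5, 0.2]
opening: 0.341
```

move_arm:
  series:
    - {"wx":0,"wy":0,"wz":0,"dx":0,"dy":0,"dz":0,"grip":0.03}
    - {"wx":0,"wy":0,"wz":0,"dx":0,"dy":0,"dz":0,"grip":0.03}

```text
clock: 27.2
tcp_pos: [503.1, -205.8, 127.9]
eef_rot: [-1.569, -0.166, 0.16]
wrist_force: [-0.4, 0.6, 0.1]
opening: 0.338
```

```bash
python3 view.py w15.png
python3 - <<'E'
from h import *
s=r.read_state(); c=read_camera("wrist")
o=s["tcp_pos"][:2]
a=[]
for p,z in (("pics/w8.png",28),("pics/w13.png",28),(None,28)):
    pass
i1=cv2.cvtColor(rectify(c,o,jaw(s),21,-55,60,32,5),cv2.COLOR_RGB2BGR)
d=dict(c); d["pixels"]=cv2.cvtColor(cv2.imread("pics/w13.png"),cv2.COLOR_BGR2RGB)
i2=cv2.cvtColor(rectify(d,o,jaw(s),21,-55,60,32,5),cv2.COLOR_RGB2BGR)
for i in (i1,i2):
    for y in range(60,-55,-10): cv2.line(i,(0,(60-y)*5),(8,(60-y)*5),(0,0,255),1)
cv2.imwrite("pics/rect8.png",np.hstack([i1,i2]))
E
```

```text
27.2 [ 503.08380247 -205.75991578  127.92360173] 11.88647661529036 [ 0.0034 -1.     -0.0048]
12 [(59.2, 4.0), (53.8, 50.2), (52.0, -10.1), (43.9, -6.2), (37.9, -7.6), (33.8, -5.3), (32.2, -5.9), (29.2, 13.7), (27.8, -30.9), (15.2, 36.6), (11.5, -30.8), (7.5, 3.5), (4.4, 25.6), (-20.6, 25.1), (-40.0, 3.4), (-45.9, 5.9), (-50.4, -8.9)]
20 [(54.6, 50.4), (52.8, -9.9), (45.0, -6.2), (39.1, -7.6), (35.1, -5.2), (33.6, -6.1), (30.8, 13.3), (29.2, -31.1), (17.1, 37.4), (13.5, -31.4), (9.6, 3.6), (6.6, 25.8), (-17.6, 25.6), (-36.4, 3.4), (-42.1, 6.2), (-46.4, -9.0)]
28 [(55.4, 50.9), (53.6, -10.0), (46.0, -6.1), (40.2, -7.5), (36.4, -5.1), (35.1, -6.3), (32.2, 12.9), (30.8, -31.3), (19.1, 38.0), (15.6, -32.1), (11.9, 3.7), (8.9, 26.0), (-14.6, 25.9), (-32.8, 3.4), (-38.2, 6.4), (-42.5, -9.3), (-58.5, -6.5)]
```

View pics/rect8.png

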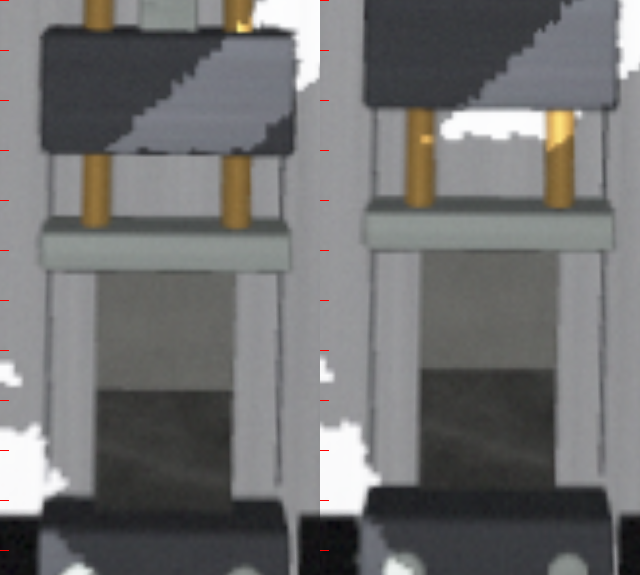

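The left panel shows the row tight with no gaps: pad, grey, dark, jaw. The pad-to-carriage distance has dropped from 20.2 to 15.2 mm, so the knob is about 42° past touch. Touch was therefore at about 115° turned, as predicted. About 48° remains.

move_arm:
  series:
    - {"wx":0,"wy":2.6,"wz":0,"dx":0.001,"dy":0,"dz":0.057,"grip":0.03}
    - {"wx":0,"wy":2.6,"wz":0,"dx":0.001,"dy":0,"dz":0.114,"grip":0.03}
    - {"wx":0,"wy":2.6,"wz":0,"dx":0.001,"dy":0.02,"dz":0.114,"grip":0.03}
    - {"wx":0,"wy":2.6,"wz":0,"dx":0.001,"dy":0.045,"dz":0.114,"grip":0.03}
    - {"wx":0,"wy":2.6,"wz":0,"dx":0.001,"dy":0.045,"dz":0.114,"grip":0.03}

```text
clock: 27.92
tcp_pos: [479.6, -91.9, 81.3]
eef_rot: [-1.569, -0.13, 0.129]
wrist_force: [0.4, -0.2, 0.9]
opening: 0.339
```

Run:
```python
from h import *
s=r.read_state(); print(s["clock"],s["tcp_pos"],delta(s,480.6,-94),9.24-jaw(s),tool(s)[2].round(4),s["wrist_force"].round(1))
```

```text
27.925 [479.62666664 -91.94805623  81.32145342] [ 0.6  0.  -2.2] -0.2168076609493177 [ 3.0e-04 -1.0e+00 -2.4e-03] [ 0.4 -0.2  0.9]
```

move_arm:
  series:
    - {"wx":0,"wy":0.2,"wz":0,"dx":0.0006,"dy":0,"dz":-0.0022,"grip":0.03}
    - {"wx":0,"wy":0.2,"wz":0,"dx":0.0006,"dy":0.015,"dz":-0.0022,"grip":0.03}
    - {"wx":0,"wy":0.2,"wz":0,"dx":0.0006,"dy":0.036,"dz":-0.0022,"grip":0.03}
    - {"wx":0,"wy":0.2,"wz":0,"dx":0.0006,"dy":0.036,"dz":-0.0022,"grip":0.03}

```text
clock: 28.42
tcp_pos: [480.3, -94.0, 45.2]
eef_rot: [-1.569, -0.126, 0.127]
wrist_force: [-0.2, -0.0, 1.3]
opening: 0.342
```

Run:
```python
from h import *
s=r.read_state(); print(s["clock"],s["tcp_pos"],delta(s,480.6,-94),9.24-jaw(s),tool(s)[2].round(4),s["wrist_force"].round(1))
```

```text
28.425 [480.34396325 -93.98592116  45.23853982] [ 0.3 -0.  -0.1] -0.01585559363550537 [-9.0e-04 -1.0e+00 -1.6e-03] [-0.2 -0.   1.3]
```

move_arm:
  series:
    - {"wx":0,"wy":0,"wz":0,"dx":0.0002,"dy":0,"dz":0,"grip":0.005}
    - {"wx":0,"wy":0,"wz":0,"dx":0.0002,"dy":0,"dz":0,"grip":0.005}
    - {"wx":0,"wy":0,"wz":0,"dx":0.0002,"dy":0,"dz":0,"grip":0.005}
    - {"wx":0,"wy":0,"wz":0,"dx":0.0002,"dy":0,"dz":0,"grip":0.005}
  squeeze: 20

```text
clock: 28.92
tcp_pos: [480.6, -94.2, 46.1]
eef_rot: [-1.569, -0.127, 0.127]
wrist_force: [-2.8, -1.2, 6.8]
opening: 0.136
```

move_arm:
  series:
    - {"wx":0,"wy":7,"wz":0,"dx":0,"dy":0,"dz":0,"grip":0.005}
    - {"wx":0,"wy":14,"wz":0,"dx":0,"dy":0,"dz":0,"grip":0.005}
    - {"wx":0,"wy":21,"wz":0,"dx":0,"dy":0,"dz":0,"grip":0.005}
    - {"wx":0,"wy":28,"wz":0,"dx":0,"dy":0,"dz":0,"grip":0.005}
    - {"wx":0,"wy":35,"wz":0,"dx":0,"dy":0,"dz":0,"grip":0.005}
  squeeze: 30

```text
clock: 29.55
tcp_pos: [480.5, -94.2, 46.2]
eef_rot: [-1.544, 0.355, -0.356]
wrist_force: [-0.1, -0.1, -2.6]
opening: 0.136
```

```bash
python3 st.py
```

```text
t 29.55 tcp [480.5 -94.2  46.2] jaw -25.95 turned 11.6 off [-0.3 -0.   1.6] open 12.0 F [-0.1  2.6 -0.2] M [-0.244 -0.145  0.126] j6 0.02
```

move_arm:
  series:
    - {"wx":0,"wy":6,"wz":0,"dx":0,"dy":0,"dz":0,"grip":0.005}
    - {"wx":0,"wy":12.6,"wz":0,"dx":0,"dy":0,"dz":0,"grip":0.005}
    - {"wx":0,"wy":12.6,"wz":0,"dx":0,"dy":0,"dz":0,"grip":0.005}

```text
clock: 29.92
tcp_pos: [480.5, -94.2, 46.2]
eef_rot: [-1.508, 0.525, -0.527]
wrist_force: [-0.5, -0.8, -3.1]
opening: 0.135
```

```bash
python3 st.py
```

```text
t 29.925 tcp [480.5 -94.2  46.2] jaw -38.5 turned 24.1 off [-0.6 -0.   1.5] open 11.9 F [ 0.1  3.1 -0.9] M [-0.219  0.07   0.021] j6 0.24
```

move_arm:
  series:
    - {"wx":0,"wy":0,"wz":0,"dx":0,"dy":0,"dz":0,"grip":0.03}
    - {"wx":0,"wy":0,"wz":0,"dx":0,"dy":0,"dz":0,"grip":0.03}
    - {"wx":0,"wy":0,"wz":0,"dx":0,"dy":-0.04,"dz":0,"grip":0.03}
    - {"wx":0,"wy":-10,"wz":0,"dx":0.03,"dy":-0.08,"dz":-0.03,"grip":0.03}
    - {"wx":0,"wy":-20,"wz":0,"dx":0.06,"dy":-0.08,"dz":-0.06,"grip":0.03}

```text
clock: 30.55
tcp_pos: [491.4, -179.7, 129.6]
eef_rot: [-1.562, 0.242, -0.252]
wrist_force: [1.4, -0.4, -0.4]
opening: 0.341
```

Run:
```python
from h import *
s=r.read_state(); print(s["clock"],s["tcp_pos"],delta(s,503,-206),jaw(s)-11.8)
```

```text
30.55 [ 491.43825952 -179.72586914  129.59677407] [ 19.1   0.2 -21.4] -29.850676145595912
```

move_arm:
  series:
    - {"wx":0,"wy":-10,"wz":0,"dx":0.01,"dy":0,"dz":-0.01,"grip":0.03}
    - {"wx":0,"wy":-20,"wz":0,"dx":0.019,"dy":0,"dz":-0.0214,"grip":0.03}
    - {"wx":0,"wy":-29.8,"wz":0,"dx":0.019,"dy":0,"dz":-0.0214,"grip":0.03}
    - {"wx":0,"wy":-29.8,"wz":0,"dx":0.019,"dy":0,"dz":-0.0214,"grip":0.03}
    - {"wx":0,"wy":-29.8,"wz":0,"dx":0.019,"dy":0,"dz":-0.0214,"grip":0.03}

```text
clock: 31.18
tcp_pos: [502.8, -205.8, 129.9]
eef_rot: [-1.571, -0.163, 0.155]
wrist_force: [0.1, 0.3, -0.5]
opening: 0.336
```

```bash
python3 view.py w16.png
python3 - <<'E'
from h import *
s=r.read_state();c=read_camera("wrist")
for t,z in [("grey_face",21),("dark_face",20),("stop",28),("knob_grip",65)]:
    for g in regions_of(c,t)[:1]: q=quad(c,g["pixels"],z); print(t,round(g["confidence"],2),q,delta(s,*q[0]))
E
```

```text
31.175 [ 502.82172651 -205.78273907  129.8591405 ] 11.592521624200405 [ 0.0041 -1.     -0.0068]
12 [(47.6, 47.0), (45.9, -13.7), (43.1, -4.8), (41.5, -4.8), (39.9, -5.6), (35.6, -6.2), (34.2, -6.9), (30.6, -3.1), (27.6, 28.8), (21.6, -55.0), (14.9, 40.1), (11.4, -30.3), (7.5, 3.6), (4.4, 25.1), (-20.8, 25.7), (-40.1, 3.6), (-45.8, 5.7), (-50.4, -9.8)]
20 [(48.6, 46.8), (46.9, -14.1), (44.1, -4.7), (42.6, -4.6), (41.0, -5.6), (36.9, -6.1), (35.6, -7.1), (32.1, -3.5), (29.2, 29.1), (23.4, -55.6), (16.9, 40.7), (13.4, -30.9), (9.6, 3.7), (6.6, 25.4), (-17.8, 26.1), (-36.5, 3.7), (-42.0, 5.9), (-46.5, -10.0)]
28 [(49.5, 46.8), (47.8, -14.3), (45.2, -4.6), (43.6, -4.5), (42.2, -5.6), (38.1, -6.0), (37.0, -7.1), (33.6, -4.1), (30.8, 29.4), (25.1, -56.3), (18.8, 41.2), (15.5, -31.5), (11.8, 3.8), (8.9, 25.6), (-14.8, 26.4), (-32.9, 3.8), (-38.2, 6.0), (-42.5, -10.2), (-56.1, -3.7), (-58.9, -6.7)]
grey_face 0.95 (array([ 504.7, -210.7]), array([23.1, 28.1]), 8.9) [ 0.8  0.  -5.2]
dark_face 0.92 (array([ 510.3, -235. ]), array([24.1, 26.6]), 11.4) [  1.4   0.2 -30.1]
stop 0.62 (array([ 513.9, -254.2]), array([26.1, 50.2]), 11.4) [  1.1   0.3 -49.6]
knob_grip 0.78 (array([482.5, -96.3]), array([30.3, 35.8]), 89.4) [  2.1  -0.8 111.3]
```

```bash
python3 -c "
from h import *
print(r.read_state()['wrist_force'].round(1)); print(order.hand_in())"
```

```text
[-0.4  0.3  0.7]
the job is handed in; nothing more can be done
None
```

I loaded both grip faces, clamped the row with the knob, released it and handed the job in at about 31 s. The dark face is against the fixed jaw and the grey face is next to the pad. Both lie flat, the same way up, 28 mm sides across the bed, and centred to within about 0.5 mm when placed.

**Knob:** In total it turned 204° clockwise with two regrips. I took touch to be at about 115° turned: the row's measured gaps predicted that, and the pad's spring compression partway (5 mm, 42° past touch) agreed.

**Last checks:**
- **Spring compression:** the pad-to-carriage distance fell from 20.2 to 9.6 mm. That is about 10.7 mm of compression, or 88–89° past touch, just under the quarter turn.
- **Row:** in the last picture I viewed, at about 42° past touch, there were no gaps. The pad and jaw edges measured the same after the final turn.
- **Arm:** it was about 130 mm up with no contact force when I handed in.

**Disagreements:**
- The final detection put the grey face at 8.9° against about 11.4° for the dark face and the jaw. I put this down to its mask being partly hidden by the pad, but could not check it because the picture limit was used up.
- Lengths measured in the wrist camera read about 1–3% short, which leaves a few degrees of doubt in the quarter turn.
- I did not check the weight and stapler at the end; the arm never went near them.

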